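Preload a specimen with the coarse and fine knobs of a bench force stand

ROBOT

A 6-joint arm with a two-finger parallel gripper is mounted at the origin on the work surface. World frame = base frame: x ahead of the robot, y to its left, z up, the work surface at z = 0. Lengths are in m, angles in rad, forces in N, time in s.
With the tool pointing down it reaches from about 0.35 to 0.875 m from the base axis. Payload 4.2 kg.
Tool frame: the origin (TCP) lies on the centre line of the jaws, within the pads' length; the fingertips stand manip.tip_reach ahead of it and the grasp point (between the pads) is the TCP (manip.tip_reach is the distance from the TCP to the fingertips, in m); x points along the fingers, y is the direction in which the jaws open and shut, and the axes are right-handed (so a half turn about x gives the same grasp; the last joint's range is limited). The gripper opens to 87 mm and grips with 3 to 60 N. Pads are 19 mm wide; open, the fingers measure 117 mm over their backs; the gripper's body (75 mm by 190 mm) begins 51 mm behind the grasp point.
Start: joints at [-0.953, 0.385, 0.008, 0, -1.194, -0.259], TCP at [0.219, -0.585, 0.242] pointing down, gripper open.
Joint ranges: [-3.14, 3.14], [-1.21, 2.06], [-1.07, 1.41], [-3.16, 2.05], [-2.99, -0.16], [-3.1, 3.1]. Speed limits (rad/s): [2.79, 2.79, 3.14, 3.14, 3.14, 3.14].

INTERFACE

Orientations are given as a unit quaternion [x, y, z, w].
In Python, from cell import manip, cams gives the robot as it stands. The module is installed in compiled form; this text tells all that it offers.
- The arm moves only by the tool apply_moves, never from a script. Its argument "plan" is a list of rows, each a list of 3 entries, a list of its own where there are three numbers: the shift along the tool's x, y, z in units of 25 mm (1.0 is 25 mm), then the turn, a rotation vector about the tool's x, y, z in units of 5 degrees (1.0 is 5 degrees), then the finger opening in mm, from 0 to 87. A call has 1 to 5 rows; each row is the pose to reach, as a shift and turn from the pose commanded when the call began, along the tool's axes at that moment; what a row does not reach only later rows make up. A row lasts 1/10 s, in which the tool goes at most 50 mm and 8.59 degrees, less where a joint would pass 70% of its speed; a pose out of reach is approached as far as the arm can. A call with a gripper value outside its range is refused whole. The fingers move at their own pace and stop on an object; the grip force is fixed at half the most. Time passes only in rows, so rows that repeat a pose let the fingers close. It gives the time, the measured TCP pose, the force and the opening at its end, in the units of the state.
- manip.read_state(): the state, without advancing time (a new reading comes with each control period).
- cams.camera(name): name is "side" or "top"; returns a dict with "color" (420x560x3 uint8, blue, green, red), "K" (3x3 intrinsics, pixels), "k1" (the pictures are not rectified: a ray, as slopes to the right and down, at radius r is drawn at 1 + k1 r^2 times it, then the intrinsics apply), "R" (3x3) and "t" (3): a world point X has camera coordinates R X + t. Camera axes: x right, y down, z forward; pixel columns grow to the right and rows downward; lengths in m; the calibration is good to about 2 mm. A picture is of the moment at which its call begins. There is no depth.
- manip.close_job(): hands the job in, once; it reports no verdict.
The state is a dict: "time": time; "joint_pos": joint angles; "joint_velocities": joint speeds; "joint_torque": joint torques, N m; "tool_pos": TCP position; "orientation": TCP orientation; "force": force on the tool from outside, world axes, zero at the start; "ft_torque": the same for the moment, N m; "gripper_width": finger opening in m.
Only numpy, scipy, OpenCV 4.12 (cv2) and the standard library are available. Lean on these libraries where they do the work, as an engineer would, in place of code of your own. Each camera call takes 0.05 s, during which the arm holds its last target.

TASK

The grey plastic puck under the foot of the bench force stand has to be seated at its preload. Turn the large outer knob on top of the column clockwise to bring the foot down only until the gauge shows a first light touch, between 1 and 5 N, and pause there; then turn the small inner knob clockwise to bring the gauge needle onto the set hand without running more than one division (1 N) past it. Let go with the puck still under load, and leave the other things on the bench where they are.

Things in the scene. Friction and masses are not known exactly. Their poses are not given: they have to be found in the camera images.
- coarse_grip (a point): Point on the vertical axis of the large outer (coarse) knob, at the height to grip it: a ribbed black cylinder 60 mm across and 22 mm tall with a bright top ring. The point lies 12 mm above its underside, 260 mm above the table. z up; x turns with the knob. The knob needs about 0.12 N m, stays where it is left, and must be regrasped every 1.5 rad or less.
- fine_grip (a point): Point on the same vertical axis, in the small inner (fine) knob that stands on top of the large one: a ribbed black cylinder 30 mm across and 32 mm tall, at the start from 2 mm to 34 mm above the top of the large knob. This point lies 20.5 mm above its underside, 292.5 mm above the table; z up. The knobs do not drag one another.
- fine (a joint): Angle of the small inner knob (rad), growing clockwise from above; starts between 0 and 0.3. 1 rad clockwise lowers the gauge, with its guide and the large knob, by 1 mm; under load about 2 N per rad. Needs about 0.05 N m, stays where it is left. From the light touch it takes 1 to 4 rad.
- needle (a joint): Angle of the gauge's needle (rad): the push of the foot on the puck, 0.2356 rad per newton, 0 (within 0.2 N) with the foot free, 4.712 at the full scale of 20 N. The needle is the long thin black hand, 35 mm to its tip. Seen from the gauge's front it turns clockwise with rising load; at 0 it points down and to the left (half past seven).
- set_hand (a joint): Angle of the set hand (rad) on the same dial and the same scale as the needle: the preload wanted, between 8 and 10 N (1.885 to 2.356). It is the short dark hand behind the needle that ends in a diamond-shaped tab at the ticks. It is already set.
- needle_tip (a point): Tip of the needle, 35 mm from the dial's centre; z along the needle outwards, y to the clockwise side. The round white dial, 90 mm across, faces the front of the stand, away from the robot, and has a long tick every 2 N and a short one every 1 N over 270 degrees, clockwise from half past seven, no numerals.
- set_hand_tip (a point): Tip of the set hand, 35 mm from the dial's centre; z along the hand outwards, y to the clockwise side.
- anvil_top (a point): Centre of the top of the stand's round steel anvil, 56 mm across, 42 mm above the table, 66 mm in front of the knobs' axis; its x axis points to the front of the stand. Above it hangs the gauge's flat steel foot, 18 mm across, on a spring of 2 N/mm; at the start it is 6 to 15 mm clear of the puck.
- stand: The bench force stand, fixed: base 200 x 150 mm, column 50 x 60 mm with a grey cap (62 x 70 mm, top 230 mm above the table), then an 18 mm tall bush and the two knobs. Origin on the table under the knobs' axis; x to the front, where the gauge rides, up to 215 mm above the table. The large knob lowers gauge and foot by 6.4 mm per rad clockwise: once in touch, 12.8 N per rad.
- tray: White open tray 110 x 80 x 22 mm with two spare pucks, beside the stand. Bystander. Origin under its centre.
- caliper: Steel vernier caliper, 210 mm long, lying beside the stand. Bystander. Origin at its middle, x along the beam.
- rule: Steel rule 220 x 26 x 2 mm, lying in front of the stand. Bystander. Origin at its middle.
- screwdriver: Screwdriver with black handle, 200 mm long. Bystander. Origin at its middle.
- bottle: Clear water bottle, 62 mm across, 200 mm tall. Bystander. Origin under its centre.
- bottle2: A second such bottle. Bystander.
- mug: White mug, 80 mm across, 95 mm tall. Bystander. Origin under its centre.
- puck: The grey plastic specimen puck, 28 mm across and 20 mm tall, standing loose on the steel anvil under the foot. Origin under its centre; z up.

How it is judged:
On the way, in this order (a step that is already met when the one before it is completed fails the run):
1. with the large outer knob, the foot is brought to a light touch on the puck: the gauge shows between 1 and 5 N, the small knob not yet turned (value of joint needle between 0.236 and 1.178 rad and value of joint fine below 0.35 rad), for 0.3 s.
2. with the small inner knob, the needle is brought onto the set hand (within 0.75 N) (y of needle_tip in the frame of set_hand_tip between -0.0062 and 0.0062 m and value of joint needle above 1.649 rad and value of joint fine above 1 rad), for 0.3 s.
At the end, for the whole second after the job is handed in: The needle stands on the set hand within 0.75 N (0.18 rad), brought there by turning the small inner knob clockwise (its angle beyond 1 rad); the puck, still under this load, stands within 10 mm of the anvil's centre; knob and needle are at rest (all of step 2 and horizontal distance between puck and anvil_top below 0.01 m and velocity of joint each of fine, needle below 0.05 rad/s); the robot touches nothing.
It fails at once if the large knob alone loads the puck beyond 6 N (value of joint needle above 1.414 rad and value of joint fine below 0.35 rad).
It fails at once if the needle overshoots the set hand by more than 1 N (y of needle_tip in the frame of set_hand_tip above 0.0082 m).
It fails at once if another thing on the bench is moved by more than 30 mm (distance of any of tray, caliper, rule, screwdriver, bottle, bottle2, mug from where it was at the start of the episode above 0.03 m).
It also fails if it takes over 72 s, if anything falls off the work surface, if the arm or the gripper's body presses on something with over 40 N, if the wrist force passes 120 N, or if a joint passes its speed limit or range.

## Working session

There is one attempt and no reset: what is moved stays moved. The work goes in short steps, Python scripts to look and compute and a tool call to move; the robot and the scene stay as the last step left them, time stands still between calls to the robot, and variables do not carry over. Pictures are saved under pics/ and viewed, and the job is handed in when it is done.

Besides the shell and the picture viewer there is one more tool, called after ">>>" by a JSON object that holds its "method" and its "body". apply_moves: Moves the arm, as the interface text tells. Its arguments: {"type":"object","properties":{"plan":{"type":"array"}},"required":["plan"]}

```bash
mkdir -p pics; ls; python3 - <<'E'
from cell import manip,cams
import cv2
print(manip.read_state(), manip.tip_reach)
for n in("side","top"):
    c=cams.camera(n); cv2.imwrite(f"pics/{n}0.png",c["color"]); print(n,c["K"],c["k1"],c["R"],c["t"])
E
```

```text
pics
{'time': 0.0, 'joint_pos': array([-9.53412446e-01,  3.85550330e-01,  6.65257475e-03, -5.17857903e-04,
       -1.19400597e+00, -2.58592401e-01]), 'joint_velocities': array([ 0.00177856, -0.00092125,  0.00029795,  0.00042043, -0.00105935,
       -0.00101878]), 'joint_torque': array([ 9.20502462e-04, -3.90667927e+01,  1.87405801e+01,  4.22004104e+00,
        1.08268214e-02, -1.99803740e-04]), 'tool_pos': array([ 0.21929004, -0.58467333,  0.24047099]), 'orientation': array([-0.12535917,  0.69593245,  0.12685302,  0.69560867]), 'force': array([-0.0543961 , -0.45989659,  0.96817514]), 'ft_torque': array([-0.03468172, -0.04026954,  0.02526849]), 'gripper_width': 0.08708517691959701} 0.019
side [[507.01903084   0.         277.67872104]
 [  0.         507.01903084 209.70293974]
 [  0.           0.           1.        ]] -0.13703600277207295 [[-0.9345632  -0.35579545 -0.00110831]
 [-0.26625126  0.70141816 -0.66115265]
 [ 0.23601249 -0.61759385 -0.75025059]] [0.47055909 0.25472083 1.87803938]
top [[444.35662073   0.         280.60359954]
 [  0.         444.35662073 216.93110806]
 [  0.           0.           1.        ]] -0.05176798203920921 [[ 0.00916373 -0.99973094 -0.02130884]
 [-0.9964881  -0.00735614 -0.08341071]
 [ 0.08323151  0.02199836 -0.9962874 ]] [0.0164448  0.49583165 1.36880073]
```

View pics/side0.png

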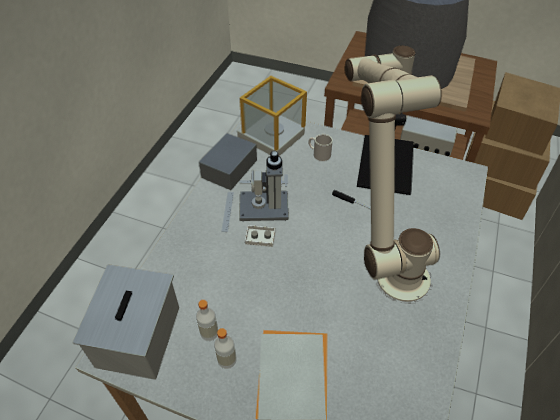

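View pics/top0.png

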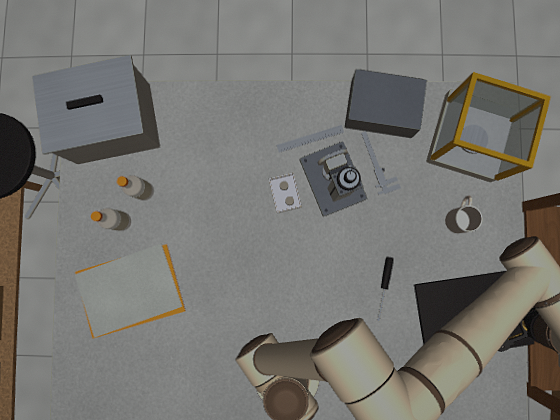

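```bash
cat > h.py <<'E'
import numpy as np, cv2
from cell import manip,cams
def D(c): return np.array([c["k1"],0,0,0,0.])
def ray(c,uv):
    p=cv2.undistortPoints(np.array([[uv]],float),c["K"],D(c))[0,0]
    return -c["R"].T@c["t"], c["R"].T@np.array([p[0],p[1],1])
def onz(c,uv,z):
    o,d=ray(c,uv); return o+d*(z-o[2])/d[2]
def proj(c,X):
    return cv2.projectPoints(np.array(X,float).reshape(-1,1,3),cv2.Rodrigues(c["R"])[0],c["t"],c["K"],D(c))[0][:,0]
def crop(c,name,x0,x1,y0,y1,s):
    cv2.imwrite(name,cv2.resize(c["color"][y0:y1,x0:x1],None,fx=s,fy=s,interpolation=cv2.INTER_CUBIC))
E
python3 - <<'E'
from h import *
a=cams.camera("side");b=cams.camera("top")
print(ray(a,(0,0))[0],ray(b,(0,0))[0])
crop(a,"pics/s1.png",215,315,140,240,6)
crop(b,"pics/t1.png",290,390,125,225,6)
E
```

```text
[0.06434619 1.14862254 1.57793102] [ 0.38001229 -0.01002359  1.40542702]
```

View pics/s1.png

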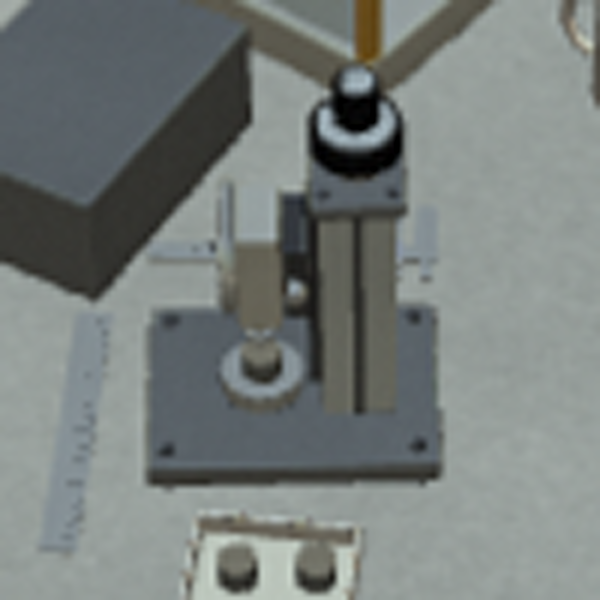

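View pics/t1.png

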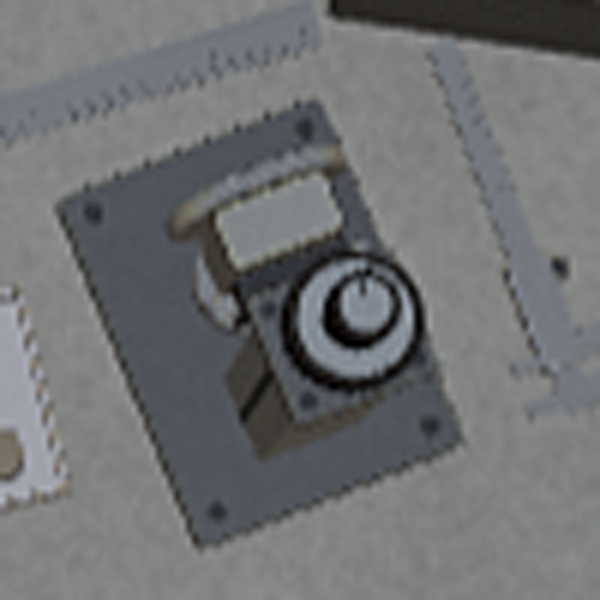

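```bash
python3 - <<'E'
from h import *
I=[cams.camera("side") for _ in range(8)]
J=[i["color"].astype(float) for i in I]
print(np.std(J,axis=0).mean())
m=np.mean(J,axis=0)
np.save("side_mean0.npy",m)
c=m[160:215,240:290]
cv2.imwrite("pics/dial.png",cv2.resize(np.clip((c-20)*1.3,0,255).astype(np.uint8),None,fx=12,fy=10.9,interpolation=cv2.INTER_NEAREST))
a=I[0];b=cams.camera("top")
# base corners in top (z ~ base top unknown) from crop: 
for n,p in dict(tl=(60,205),tr=(320,100),br=(463,440),bl=(200,548)).items():
    print(n,onz(b,(290+p[0]/6,125+p[1]/6),0.02))
for p in dict(a=(353,318)).values(): print("knob",onz(b,(290+p[0]/6,125+p[1]/6),0.270))
print("fine top",onz(b,(290+366/6,125+304/6),0.304))
E
```

```text
0.6108935331000265
tl [ 0.67960544 -0.03913464  0.02      ]
tr [ 0.73685356 -0.17631071  0.02      ]
br [ 0.55623997 -0.25022596  0.02      ]
bl [ 0.49861348 -0.11296738  0.02      ]
knob [ 0.57693212 -0.16005474  0.27      ]
fine top [ 0.57698292 -0.1610126   0.304     ]
```

View pics/dial.png

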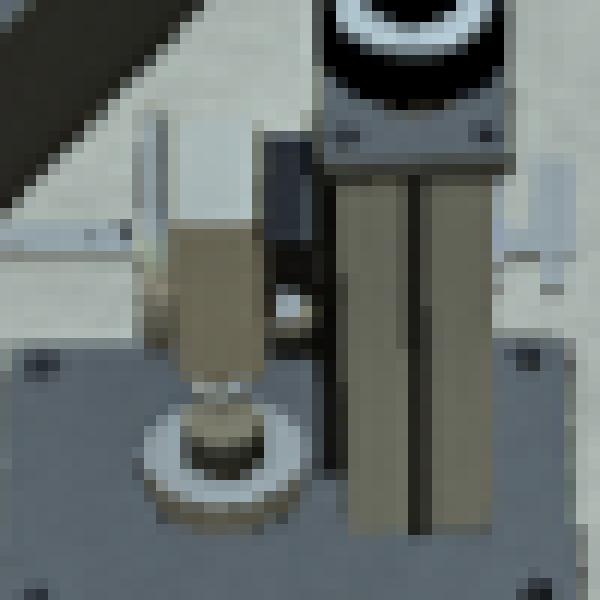

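```bash
python3 - <<'E'
from h import *
from scipy.optimize import least_squares
a=cams.camera("side");b=cams.camera("top")
def blob(c,x0,x1,y0,y1,lo,hi):
    g=c["color"][y0:y1,x0:x1].max(2)
    m=cv2.inRange(g,lo,hi)
    n,l,s,ce=cv2.connectedComponentsWithStats(m,connectivity=8)
    i=1+np.argmax(s[1:,4]); cs,_=cv2.findContours((l==i).astype(np.uint8),cv2.RETR_EXTERNAL,cv2.CHAIN_APPROX_NONE)
    cc=max(cs,key=len); e=cv2.fitEllipse(cc)
    return np.array(e[0])+[x0,y0],e[1],s[i,4]
# dark knob outlines
t=blob(b,330,366,160,195,0,60); print("top dark",t)
s=blob(a,262,286,150,172,0,60); print("side dark",s)
g=b["color"][160:195,330:366].max(2)
print(g[::1,::1])
E
```

```text
top dark (array([344.65703297, 178.98028374]), (26.372426986694336, 31.203031539916992), np.int32(246))
side dark (array([274.0037756 , 160.99922943]), (14.324478149414062, 15.648508071899414), np.int32(75))
[[137 134 135 ... 129 128 127]
 [133 133 136 ... 129 127 127]
 [134 134 136 ... 131 130 129]
 ...
 [ 52  22  35 ...  91  90 107]
 [ 30  25  57 ...  92  88  89]
 [ 23  42  66 ...  86  91  94]]
```

```bash
python3 - <<'E'
from h import *
b=cams.camera("top");a=cams.camera("side")
def big(c,x0,x1,y0,y1,th,f=8):
    g=cv2.resize(c["color"][y0:y1,x0:x1].max(2),None,fx=f,fy=f,interpolation=cv2.INTER_CUBIC)
    m=(g>th).astype(np.uint8)
    cs,h=cv2.findContours(m,cv2.RETR_CCOMP,cv2.CHAIN_APPROX_NONE)
    for q,hh in zip(cs,h[0]):
        if len(q)<60: continue
        e=cv2.fitEllipse(q); ctr=(np.array(e[0])+.5)/f-.5+[x0,y0]
        print(th,ctr.round(2),np.round(np.array(e[1])/f,2),round(e[2]),"hole" if hh[3]>=0 else "outer",len(q))
for th in(110,130): big(b,337,362,166,191,th)
print()
for th in(110,130): big(a,265,284,150,172,th)
for z,p in((.27,(349,178)),(.304,(351,175.6))): print(onz(b,p,z))
for X in((.577,-.1605,.27),(.577,-.1605,.304)): print(proj(a,X),proj(b,X))
E
```

```text
110 [350.56 175.48] [7.92 8.3 ] 88 outer 225
110 [348.91 177.45] [17.85 18.01] 30 outer 665
110 [358.52 171.44] [ 7.01 16.74] 174 outer 304
130 [350.55 175.45] [7.35 7.98] 88 outer 216
130 [348.96 177.38] [17.4 17.7] 56 outer 655
130 [359.2  170.76] [ 5.48 15.94] 173 outer 279

110 [273.9  159.98] [ 8.24 12.14] 89 outer 295
110 [282.01 159.96] [ 3.94 20.25] 177 outer 341
110 [266.33 160.26] [ 4.63 20.02] 3 outer 347
110 [274.12 152.95] [4.27 5.09] 77 outer 111
130 [273.86 159.89] [ 7.9  11.74] 90 outer 284
130 [282.18 160.13] [ 3.54 19.39] 177 outer 323
130 [266.41 161.14] [ 4.43 21.01] 1 outer 336
130 [274.16 153.04] [3.69 4.69] 79 outer 100
[ 0.57693509 -0.16048437  0.27      ]
[ 0.57715187 -0.16101354  0.304     ]
[[274.53122527 159.3568452 ]] [[349.00593762 177.97516844]]
[[274.47975446 152.66041406]] [[350.79506846 175.65852663]]
```

```bash
python3 - <<'E'
from h import *
from scipy.optimize import least_squares
b=cams.camera("top");a=cams.camera("side")
def f(p):
    X=np.array([[p[0],p[1],.27],[p[0],p[1],.304]])
    return np.concatenate([(proj(b,X)-[[348.93,177.42],[350.55,175.47]]).ravel()*2.7,(proj(a,X)-[[273.88,159.93],[274.14,153]]).ravel()*3.7])
r=least_squares(f,[.577,-.16]);print(r.x,f(r.x).round(2))
X=r.x
u=np.array([.927,.377]);
for n,o in dict(anvil=(.066,.042),pucktop=(.066,.062)).items():
    P=np.array([*(X+u*o[0]),o[1]]);print(n,P,proj(a,P))
s=manip.read_state();from scipy.spatial.transform import Rotation as R
print(s["time"],R.from_quat(s["orientation"]).as_matrix().round(3))
Rm=R.from_quat(s["orientation"]).as_matrix()
print("delta tool frame /25mm", (Rm.T@(np.array([*X,.292])-s["tool_pos"])/0.025).round(2))
E
```

```text
[ 0.57804764 -0.1593007 ] [-1.06  0.41 -0.64 -0.62  1.03 -1.62 -0.14 -0.75]
anvil [ 0.63922964 -0.1344187   0.042     ] [[258.4150211  200.55941528]]
pucktop [ 0.63922964 -0.1344187   0.062     ] [[258.27043061 197.24827305]]
0.95 [[ 0.    -0.351  0.936]
 [-0.     0.936  0.351]
 [-1.    -0.     0.   ]]
delta tool frame /25mm [-2.02 10.91 19.41]
```

>>> {"method": "apply_moves", "body": {"plan": [[[-5,0,0],[0,0,0],87],[[-5,0,0],[0,0,0],87],[[-5,0,0],[0,0,0],87],[[-5,10.9,19.4],[0,0,0],87],[[-5,10.9,19.4],[0,0,0],87]]}}

```text
time: 1.45
tool_pos: [0.2841, -0.5086, 0.3672]
orientation: [-0.126, 0.695, 0.125, 0.696]
force: [1.1, 0.0, -0.8]
gripper_width: 0.0872
```

```bash
cat >> h.py <<'E'
from scipy.spatial.transform import Rotation as Rot
X=np.array([.5780,-.1593])
def st(z=.260):
    s=manip.read_state(); Rm=Rot.from_quat(s["orientation"]).as_matrix()
    print("t",s["time"],"pos",s["tool_pos"].round(4),"q",s["joint_pos"].round(3),"yaw_y",np.degrees(np.arctan2(Rm[1,1],Rm[0,1])).round(2),"w",round(s["gripper_width"]*1e3,2))
    print("F",s["force"].round(2),"T",s["ft_torque"].round(3),"tau",s["joint_torque"].round(3),"xdir",Rm[:,0].round(4))
    print("to go",(Rm.T@(np.array([*X,z])-s["tool_pos"])/0.025).round(3))
    return s
E
python3 -c "
from h import *
st()"
```

```text
t 1.45 pos [ 0.2841 -0.5086  0.3672] q [-0.784  0.253  0.127 -0.    -1.443 -0.432] yaw_y 110.37 w 87.17
F [ 1.12  0.05 -0.79] T [-0.084 -0.15  -0.038] tau [ -5.826 -34.377  21.261   4.747  -0.19    0.591] xdir [ 0.0016 -0.0012 -1.    ]
to go [ 4.291  9.012 15.88 ]
```

>>> {"method": "apply_moves", "body": {"plan": [[[0,9,15.9],[-18,0,0],87],[[0,9,15.9],[-18,0,0],87],[[0,9,15.9],[-18,0,0],87],[[0,9,15.9],[-18,0,0],87],[[0,9,15.9],[-18,0,0],87]]}}

```text
time: 1.95
tool_pos: [0.4453, -0.3152, 0.367]
orientation: [-0.374, 0.6, 0.374, 0.6]
force: [0.4, -0.6, -0.4]
gripper_width: 0.0869
```

```bash
python3 -c "
from h import *
st()"
```

```text
t 1.95 pos [ 0.4453 -0.3152  0.367 ] q [-0.319  0.185  0.039  0.    -1.424 -0.137] yaw_y 153.89 w 86.85
F [ 0.4  -0.56 -0.38] T [-0.05  -0.035 -0.006] tau [ -3.463 -31.629  19.492   4.379  -0.09   -0.401] xdir [ 7.e-04 -3.e-04 -1.e+00]
to go [ 4.28  -2.02   7.936]
```

>>> {"method": "apply_moves", "body": {"plan": [[[0,-2.02,7.94],[-9.2,0,0],87],[[0,-2.02,7.94],[-9.2,0,0],87],[[0,-2.02,7.94],[-9.2,0,0],87],[[0,-2.02,7.94],[-9.2,0,0],87],[[0,-2.02,7.94],[-9.2,0,0],87]]}}

```text
time: 2.45
tool_pos: [0.5809, -0.1577, 0.3651]
orientation: [-0.569, 0.42, 0.569, 0.42]
force: [0.2, -1.3, -1.2]
gripper_width: 0.0871
```

```bash
python3 -c "
from h import *
st()"
```

```text
t 2.45 pos [ 0.5809 -0.1577  0.3651] q [ 3.000e-03  2.900e-01  1.740e-01 -1.000e-03 -1.455e+00  2.960e-01] yaw_y -162.84 w 87.08
F [ 0.25 -1.27 -1.16] T [-0.071  0.178  0.024] tau [  1.39  -35.663  21.016   4.539   0.215  -1.124] xdir [-9.e-04  9.e-04 -1.e+00]
to go [ 4.204  0.127 -0.032]
```

>>> {"method": "apply_moves", "body": {"plan": [[[0,0.1,0],[0,0,0],87],[[1.4,0.1,0],[0,0,0],87]]}}

```text
time: 2.65
tool_pos: [0.5775, -0.1634, 0.3365]
orientation: [0.57, -0.422, -0.562, -0.426]
force: [0.4, 0.4, -0.3]
gripper_width: 0.0873
```

```bash
python3 -c "
from h import *
st()
a=cams.camera('side');b=cams.camera('top')
crop(a,'pics/s2.png',225,325,100,200,6)
crop(b,'pics/t2.png',300,400,125,225,6)
"
```

```text
t 2.65 pos [ 0.5775 -0.1634  0.3365] q [-0.005  0.288  0.101  0.003 -1.372  0.289] yaw_y -163.67 w 87.26
F [ 0.35  0.36 -0.29] T [ 0.044  0.129 -0.023] tau [ 4.6600e-01 -3.4483e+01  2.0706e+01  4.3290e+00 -7.8800e-01  2.5000e-02] xdir [ 0.0112 -0.0028 -0.9999]
to go [ 3.061 -0.034  0.172]
```

View pics/s2.png

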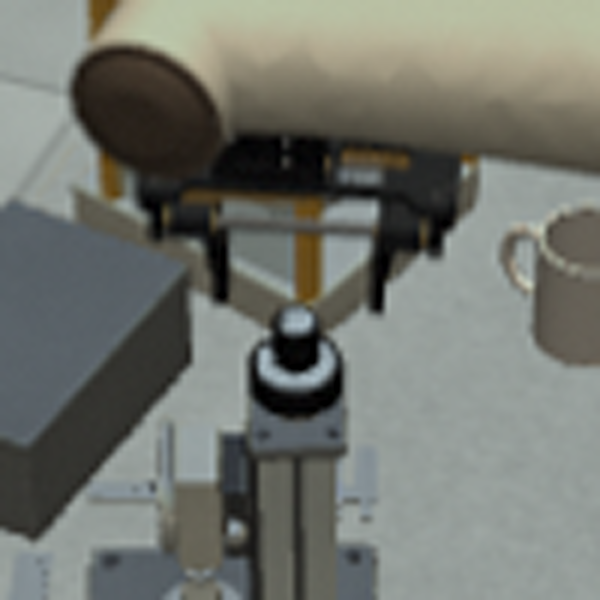

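View pics/t2.png

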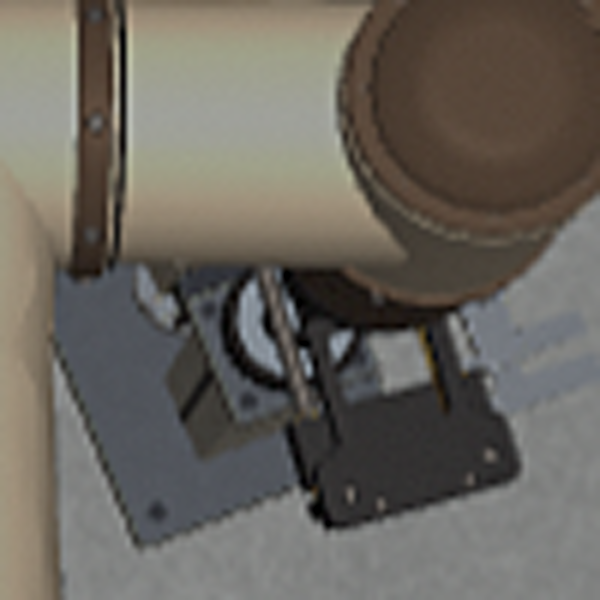

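>>> {"method": "apply_moves", "body": {"plan": [[[0,0,0],[0,0,0],87],[[0,0,0],[0,0,0],87],[[0,0,0],[0,0,0],87]]}}

```text
time: 3.05
tool_pos: [0.576, -0.1631, 0.3333]
orientation: [0.567, -0.423, -0.565, -0.424]
force: [0.3, -0.3, 0.1]
gripper_width: 0.0871
```

```bash
python3 -c "
from h import *
st()"
```

```text
t 3.05 pos [ 0.576  -0.1631  0.3333] q [-0.006  0.291  0.098  0.    -1.375  0.292] yaw_y -163.57 w 87.1
F [ 0.27 -0.25  0.06] T [0.026 0.102 0.018] tau [-2.7000e-02 -3.5149e+01  1.9748e+01  4.4330e+00  5.7000e-02 -4.0000e-03] xdir [ 3.e-03 -5.e-04 -1.e+00]
to go [ 2.934 -0.112  0.128]
```

>>> {"method": "apply_moves", "body": {"plan": [[[0.5,-0.11,0.13],[0,0,0],87],[[1.7,-0.11,0.13],[0,0,0],87],[[2.93,-0.11,0.13],[0,0,0],87],[[2.93,-0.11,0.13],[0,0,0],87],[[2.93,-0.11,0.13],[0,0,0],87]]}}

```text
time: 3.55
tool_pos: [0.5776, -0.1588, 0.2585]
orientation: [0.567, -0.423, -0.567, -0.423]
force: [0.2, -0.7, 0.9]
gripper_width: 0.087
```

```bash
python3 -c "
from h import *
st()
for i in range(4): s=manip.read_state();print(s['joint_torque'][5],s['ft_torque'])
I=[cams.camera('side')['color'].astype(float) for i in range(6)]
m=np.mean(I,axis=0); np.save('side_grip0.npy',m)
cv2.imwrite('pics/s3.png',cv2.resize(m[150:215,235:300].astype(np.uint8),None,fx=9,fy=9,interpolation=cv2.INTER_CUBIC))
m0=np.load('side_mean0.npy');print(np.abs(m-m0)[185:205,245:270].mean(), np.abs(m-m0)[185:205,245:270].max())
"
```

```text
t 3.55 pos [ 0.5776 -0.1588  0.2585] q [ 2.00e-03  3.30e-01 -3.20e-02  1.00e-03 -1.21e+00  2.86e-01] yaw_y -163.48 w 86.95
F [ 0.24 -0.7   0.93] T [0.035 0.142 0.02 ] tau [-1.0000e-03 -3.4827e+01  1.7709e+01  3.9280e+00  2.0000e-02 -4.0000e-03] xdir [-5.e-04 -9.e-04 -1.e+00]
to go [-0.062 -0.008 -0.025]
-0.0038584017602261156 [0.03497497 0.14190531 0.02017181]
-0.0038584017602261156 [0.03497497 0.14190531 0.02017181]
-0.0038584017602261156 [0.03497497 0.14190531 0.02017181]
-0.0038584017602261156 [0.03497497 0.14190531 0.02017181]
1.4539444444444447 3.125
```

View pics/s3.png

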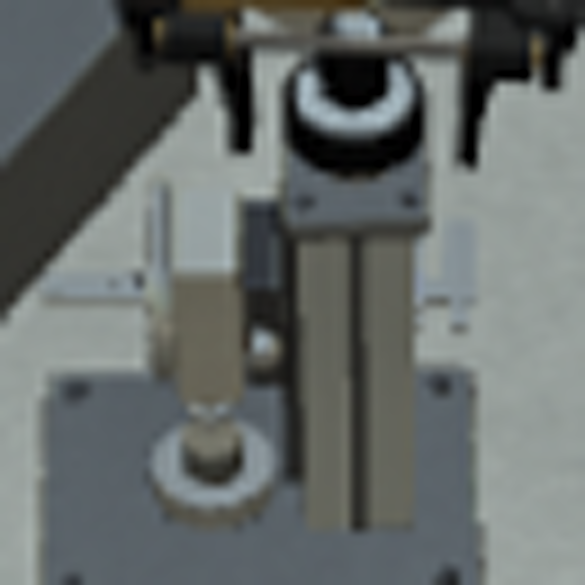

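>>> {"method": "apply_moves", "body": {"plan": [[[0,0,0],[0,0,0],50],[[0,0,0],[0,0,0],50],[[0,0,0],[0,0,0],50],[[0,0,0],[0,0,0],50]]}}

```text
time: 4.25
tool_pos: [0.5774, -0.1586, 0.2583]
orientation: [-0.567, 0.423, 0.567, 0.423]
force: [-0.5, 0.5, -0.2]
gripper_width: 0.063
```

```bash
python3 -c "
from h import *
st()"
```

```text
t 4.25 pos [ 0.5774 -0.1586  0.2583] q [ 0.002  0.329 -0.033  0.    -1.209  0.286] yaw_y -163.5 w 62.99
F [-0.47  0.45 -0.23] T [0.011 0.121 0.011] tau [-1.0000e-03 -3.6433e+01  1.8928e+01  4.2330e+00  5.6000e-02 -0.0000e+00] xdir [-0. -0. -1.]
to go [-0.068 -0.016 -0.033]
```

>>> {"method": "apply_moves", "body": {"plan": [[[0,0,0],[0,0,0],50],[[0,0,0],[0,0,0],50]]}}

```text
time: 4.45
tool_pos: [0.5785, -0.1583, 0.2583]
orientation: [0.567, -0.422, -0.566, -0.424]
force: [4.0, 0.3, -1.8]
gripper_width: 0.0589
```

```bash
python3 -c "
from h import *
st()"
```

```text
t 4.45 pos [ 0.5785 -0.1583  0.2583] q [ 0.002  0.33  -0.032 -0.    -1.207  0.286] yaw_y -163.48 w 58.94
F [ 4.05  0.33 -1.76] T [ 0.256 -0.97  -0.037] tau [-1.2440e+00 -3.7770e+01  1.7796e+01  4.4430e+00 -9.8400e-01  7.0000e-03] xdir [ 2.4e-03  2.0e-04 -1.0e+00]
to go [-0.066  0.029 -0.032]
```

>>> {"method": "apply_moves", "body": {"plan": [[[0,0,0],[1,0,0],50],[[0,0,0],[2,0,0],50],[[0,0,0],[3,0,0],50],[[0,0,0],[4,0,0],50],[[0,0,0],[5,0,0],50]]}}

```text
time: 4.95
tool_pos: [0.579, -0.1582, 0.2583]
orientation: [-0.462, 0.535, 0.46, 0.537]
force: [5.3, -0.1, -1.0]
gripper_width: 0.0592
```

```bash
cat >> h.py <<'E'
def snap(tag,n=4):
    m=np.mean([cams.camera('side')['color'].astype(float) for i in range(n)],axis=0)
    s=manip.read_state(); Rm=Rot.from_quat(s["orientation"]).as_matrix()
    np.savez(f"snap_{tag}.npz",m=m,yaw=np.degrees(np.arctan2(Rm[1,1],Rm[0,1])),q=s["joint_pos"],tau=s["joint_torque"],ft=s["ft_torque"])
    return m
E
python3 -c "
from h import *
st()
m=snap('a1')
m0=np.load('side_grip0.npy')
np.set_printoptions(linewidth=200)
d=(m-m0).mean(2)
print(d[158:205,248:266].round(0).astype(int))
st()
"
```

```text
t 4.95 pos [ 0.579  -0.1582  0.2583] q [ 0.003  0.33  -0.032 -0.    -1.206 -0.154] yaw_y 171.34 w 59.16
F [ 5.33 -0.07 -1.01] T [ 0.268 -1.328  0.169] tau [ -1.45  -38.352  17.43    4.431  -1.401   0.464] xdir [ 3.6e-03  2.0e-04 -1.0e+00]
to go [-0.067  0.032 -0.047]
[[   0    0    3    5    0   -1   -1    0   -2    3   33  108  156  149  153  -52 -131 -153]
 [   0    1    0    0   -1    0   -1    0   -1   -4   -1   87  157  151  160  -41 -129 -154]
 [   0    0    0    0    0    0    1   -1    0   -3   -8   58  128  150  157   -5 -110 -152]
 [   0    0    0    0    0   -1    0    1    0   -1   -5   43  118  151  156   31  -92 -160]
 [   1    0    1    0    0    0    0    0    0    0   -3    1   91  158  159   54  -83 -160]
 [   0    1    0   -1    0    0    0    0    0    0   -2   -9   73  143  160   59  -84 -164]
 [   0   -1    1    0   -1    0    0    0    0    0   -1   -7   69  138  157   31  -67 -125]
 [   0    0   -1    0    0    0   -1    0    0    0   -1   -7   73  144  149   16  -12  -16]
 [   0    0   -1   -1    0    0    0    0    1    0   -1   -6   61  131  136   12    0  
[... 3107 characters left out ...]
  0    0    0    0    1    1    1    1    0    0    0    0]
 [   0   -1    0    0    1    0    0    0    0    0    0    0    0    1    0    0    0    0]
 [   0    0    0    0    1    0    0    0    1    1   -2    1   -1    0    0    0    0    0]
 [   0    0    0    0    0    0    0    0    0    0   -1    0    0    0    0    0    0    0]
 [   0    0    0    0    0    0    0    0    0    0    0    0    0    0    0    0    1    1]]
t 5.15 pos [ 0.579  -0.1583  0.2584] q [ 0.002  0.33  -0.032 -0.    -1.206 -0.151] yaw_y 171.49 w 59.25
F [ 5.68  0.86 -1.5 ] T [ 0.282 -1.359 -0.099] tau [ -1.238 -38.225  17.417   4.54   -1.362   0.137] xdir [ 3.6e-03  3.0e-04 -1.0e+00]
to go [-0.066  0.032 -0.047]
```

>>> {"method": "apply_moves", "body": {"plan": [[[0,0,0],[1,0,0],50],[[0,0,0],[2,0,0],50],[[0,0,0],[3,0,0],50]]}}

```text
time: 5.45
tool_pos: [0.5793, -0.1583, 0.2583]
orientation: [-0.388, 0.591, 0.386, 0.593]
force: [6.1, -0.2, -2.1]
gripper_width: 0.059
```

```bash
cat >> h.py <<'E'
import glob
def track(m):
    g=m.mean(2)
    c=g[175:189,254:260].mean(1)
    lo,hi=c[-2:].mean(),c[:2].mean()
    body=175+((c-lo)/(hi-lo)).sum()
    f=g[190:202,256:261].mean(1)
    return body,f
def rep(tags):
    for t in tags:
        if t=='0': m=np.load('side_grip0.npy');y=-163.48
        else: z=np.load(f'snap_{t}.npz');m=z['m'];y=float(z['yaw'])
        b,f=track(m);ang=(-163.48-y)%360
        print(t,"turn",round(ang,2),"mm",round(np.radians(ang)*6.4,2),"body",b.round(3),"foot",f.round(1))
E
python3 -c "
from h import *
m=snap('a2')
rep(['0','a1','a2'])
P=np.array([.6392,-.1344,.07]);a=cams.camera('side');print(proj(a,P),proj(a,P+[0,0,.001]))
st()
"
```

```text
0 turn 0.0 mm 0.0 body 180.466 foot [ 97.1  96.7  96.7  96.4  98.1 120.9  99.3 103.4 111.7 113.3  89.6  57. ]
a1 turn 25.03 mm 2.8 body 181.155 foot [ 97.7  97.2  96.8  97.   96.9  86.5 113.8 101.4 109.7 113.7  90.   57. ]
a2 turn 40.03 mm 4.47 body 181.262 foot [ 98.   97.1  96.8  96.9  96.8  92.5 114.8  98.  105.1 113.1  90.   56.9]
[[258.21707341 195.91547337]] [[258.20975925 195.74770031]]
t 5.7 pos [ 0.5793 -0.1584  0.2584] q [ 0.002  0.33  -0.031 -0.    -1.205 -0.413] yaw_y 156.49 w 59.06
F [ 6.22  0.59 -2.31] T [ 0.204 -1.54  -0.144] tau [ -1.092 -38.542  17.23    4.49   -1.601   0.145] xdir [ 4.5e-03  3.0e-04 -1.0e+00]
to go [-0.066  0.033 -0.056]
```

```bash
python3 -c "
from h import *
A=[np.load('side_grip0.npy')]+[np.load(f'snap_{t}.npz')['m'] for t in('a1','a2')]
cv2.imwrite('pics/f1.png',np.hstack([cv2.resize(np.clip(m[186:208,248:268]*1.6,0,255).astype(np.uint8),None,fx=13,fy=13,interpolation=cv2.INTER_NEAREST) for m in A]))
"
```

```text
(no output)
```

View pics/f1.png

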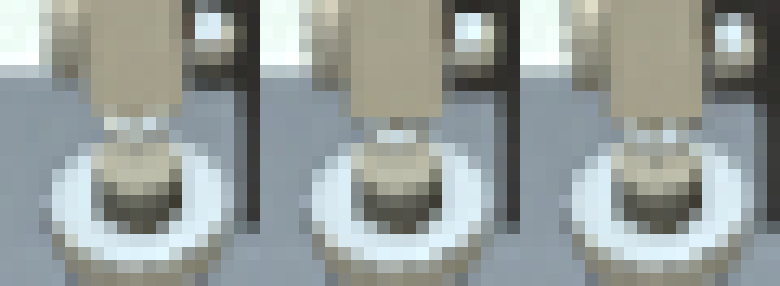

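>>> {"method": "apply_moves", "body": {"plan": [[[0,0,0],[1,0,0],50],[[0,0,0],[2,0,0],50],[[0,0,0],[2,0,0],50]]}}

```text
time: 6.0
tool_pos: [0.5795, -0.1584, 0.2584]
orientation: [-0.335, 0.622, 0.333, 0.625]
force: [5.6, -0.0, -2.9]
gripper_width: 0.059
```

```bash
cat >> h.py <<'E'
def step(tag,prev):
    m=snap(tag); z=np.load(f'snap_{tag}.npz'); p=np.load(f'snap_{prev}.npz')
    rep([tag]); print("tau6",z['tau'][5].round(4),"ftz",z['ft'][2].round(3), "t",manip.read_state()['time'])
    np.set_printoptions(linewidth=200)
    d=(m-p['m']).mean(2)[188:204,250:267]; print(d.round(0).astype(int))
E
python3 -c "
from h import *
step('a3','a2')
"
```

```text
a3 turn 50.03 mm 5.59 body 181.285 foot [ 98.   97.2  96.6  96.8  96.3  97.1 117.4 100.2 106.  112.8  89.7  57.3]
tau6 0.1463 ftz -0.185 t 6.2
[[  0   0   2   3   0   0  -1   0   0  -1   0   0  -1   0  -6  -4   1]
 [  0   0   1   2  -1   0  -1  -1   0   0  -1  -1  12  26   5   0   0]
 [  0   0   1   2   0   0   1   0   0  -1   0   0   2   9   1   1   1]
 [  0   0   2   2   0   0   0   0  -1   0   1   0   0  -1   9   4  -1]
 [  0   1   3   2  -4  -1   0   0   1  -1  -1   1   1   1   6   2   3]
 [  0   1  -8 -10  -3   0   0  -1   0   0   0   0  -2 -12 -17 -12   2]
 [  0  -1  -2  -2   0   1  -1   0  -1  -1   0  -1   0  -2  -3  -1  -1]
 [ -1   0   0   1   0   4  -4   6   9  -2  13  16   2   0   0   0   0]
 [  0   0   0   0   0   2   9   3   0  -2   3   3   0   0   0   0   0]
 [  0   0   0   0   0   0   3   4  11 -11   4   0   0  -1  -1   1   0]
 [  0   0   0   1  -1   0   0  -7  11  -1   2   0   1   0   0   0   0]
 [  1   0   0   0   0  -1   0  -2   1   0  -1   0   0  -1   0   1  -1]
 [  0   1   0   0   1   0  -1   0   1  -1   0   0   0   0   0   0  -1]
 [  0   0   0   0   0   0   1   0   1   0   0  -1   0  -1   0   0   0]
 [  0  -1   0   0   0   0   0   0   0   0  -1   0   1   0  -1   0   0]
 [ -1   0   0   0  -1   0   0   0   0   1   0  -1   0   0   0   0   0]]
```

>>> {"method": "apply_moves", "body": {"plan": [[[0,0,0],[1,0,0],50],[[0,0,0],[1,0,0],50]]}}

```text
time: 6.4
tool_pos: [0.5796, -0.1585, 0.2584]
orientation: [-0.308, 0.636, 0.306, 0.639]
force: [6.2, 0.1, -2.7]
gripper_width: 0.0597
```

```bash
python3 -c "
from h import *
step('a4','a3')
"
```

```text
a4 turn 55.04 mm 6.15 body 181.602 foot [ 97.8  97.1  96.7  96.6  96.3  99.8 117.9 107.  105.1 112.   90.   56.8]
tau6 0.1465 ftz -0.139 t 6.6
[[  0  -3   0   0   0  -1   0   0   0   0  -1   0  -1  -2   0   0  -1]
 [  0  24  10   0   1  -1   1   0   0   0   0   0  -1   0   0   0   0]
 [  0 -21  -7   0   0   0  -1   0   0   0   0   0   0  -1   0   0  -1]
 [  0  -9  -2   2   1   0   0   0   0   0   0   0   0   0  11  10   4]
 [  0   0   2   2   1   0  -1   0  -1   1   1   0   0   0   4   3  -2]
 [  0   1   1  -8  -1   0   0   0   0  -1   0   0  -1  -7  -9  -6  -2]
 [  0   0   1  -2   0  -1   0   0   0   1  -1   0  -1   0   0   0   0]
 [  0   0   0  -1   0   3   3   2   2   3   3   7   1   0   0   0  -1]
 [  0   0   0   0   0   0   3   0   0   0   0   2   0   0   0   1   0]
 [  1   0   1  -1   0   0  -6   3   6  26   5   0  -1   0   0  -1   0]
 [  0   0   0   0   0   0  -2   1  -4   0   0  -1   0   0   1   0   0]
 [  0   0   0   0   0   0   0   0  -2  -2   0   0   0   0  -1  -1   0]
 [  0   0  -1   0   0  -1   1   0  -1   1   1   0   0   0   0   0   0]
 [  0   0   0   0   0  -1  -1   0  -1   0   0   1   0   1   0   0   0]
 [ -1   0   0   0   0   0   0   0   0   0   0   0  -1   0   0   0  -1]
 [ -1   0   0   0   0  -1   0   0   1   0   0   1   0  -1   0   1   0]]
```

>>> {"method": "apply_moves", "body": {"plan": [[[0,0,0],[1,0,0],50],[[0,0,0],[1,0,0],50]]}}

```text
time: 6.8
tool_pos: [0.5796, -0.1586, 0.2583]
orientation: [-0.279, 0.648, 0.278, 0.652]
force: [6.9, -1.6, -2.3]
gripper_width: 0.0594
```

```bash
python3 -c "
from h import *
step('a5','a4')
"
```

```text
a5 turn 60.04 mm 6.71 body 181.743 foot [ 97.9  97.   96.6  96.5  95.9 102.3 112.1 108.3 102.  111.3  89.9  57.2]
tau6 0.1467 ftz -0.185 t 7.0
[[  0   0   1   2   0   1   0   0   0   0   0   0   1   0  -1   0   0]
 [  0   0   0   1   0   0   0   0   0   0   0   0   0   0  12   4   0]
 [  0   2   1   0   1   0   0   1   0   0   0   0   0  -1   4   0   0]
 [  1  -5  -1   0   1   0   0   0   0   0   0   0  -1  10   1   0  -1]
 [ -1  -2   1   1   0   0   0   0   0   0   0  -1  -1   4   1   0  -1]
 [ -1   0  -8   0  -9  -2   0   0  -1   0   0   0   0   1   3  -5  -2]
 [  0   0  -2   1  -2   1   0   0  -1   0   0  -1   0   1   0  -1   0]
 [  0   0   0   0   1  -1  -7   8   5   3   3   1   0   0   0   0   0]
 [  0   0   0   0   0   0  -1  -9  -1 -15  -3   0  -1   0   0  -1   1]
 [  0   0  -1   1   0   0   1   4   4  -3   0   0   0   1   1   1   0]
 [  0   0   0   0   0   0  -1   2   2 -16  -2   1   0   0  -1   1   0]
 [ -1  -1   0   0   0   1   0   0   1  -3   0   1   0   0   0   0   0]
 [  0   0   1   0  -1   1   0   1   0   0  -1   0   0   0   0   1   0]
 [ -1   0   0   0   0   0   1  -1   0   1   0  -1   0  -1   0  -1  -1]
 [  1   0   0   0   0   0   0  -1   0   0   0   0   0   0   0   0   1]
 [  0   0   0   0   0   0   0   0  -1  -1  -1   0   0   1   0  -1   0]]
```

>>> {"method": "apply_moves", "body": {"plan": [[[0,0,0],[1,0,0],50],[[0,0,0],[1,0,0],50]]}}

```text
time: 7.2
tool_pos: [0.5798, -0.1587, 0.2584]
orientation: [-0.251, 0.66, 0.249, 0.663]
force: [8.1, -1.1, -3.2]
gripper_width: 0.0587
```

```bash
python3 -c "
from h import *
step('a6','a5')
"
```

```text
a6 turn 65.04 mm 7.27 body 181.904 foot [ 98.2  97.2  96.6  96.6  96.1 101.7 112.6 117.9 104.8 111.1  89.8  57. ]
tau6 0.147 ftz -0.115 t 7.4
[[  0   0   1   2   0   0   0  -1  -1   0   0   0   0  -1   0   1   0]
 [  0   0   1   2  -1   0  -1  -1   0   0   0   1   0   0   0   0   0]
 [  0   0   1   2   0   0   1   0   0   0   0   0  -1   0   1   0  -1]
 [ -1   0   1   2   0   0   0   0   0   0   0   0   8   1   0   0   0]
 [  1 -13  -4   1   0   0   0   0   0   0   0   0   2   1   0   1   3]
 [  0  -3   1   1   1   0  -1   1   0   0   0   0   1  -5  -9  -8  -1]
 [  0   0   1   0   1   0   0   0   0   0   1   0   0  -1   0   0   0]
 [  0   0   0   1  -8   4   4   0   5  -4  -7  -1   0   0   0   0   0]
 [  1   0   0   0  -2   0  14   2 -10  -3  -2  -1   0   0   0   0   0]
 [  0   0   0   0   0  -1  22  11  13   2   0   0   0  -1  -1   0   1]
 [  0   0   0  -1  -1  -1   4   0   4   6   0   0   0   0   0  -2   0]
 [  1   0  -1   0   0  -1   0  -1   0   1  -1  -1   0   0   0   0   0]
 [  0   0   0   1   0   0   0   0   0  -1   0   0   0   0  -1   0   0]
 [  0   0   0   0   0   1   0   0   0   0  -1   0   0   0   0   1   0]
 [  0   0  -1   0   0   0  -1   1   0   0   0   0   0   0   0   0   0]
 [  0   0   0   0   0   0   0   0   0   0   0   0   0   0   0   0   0]]
```

>>> {"method": "apply_moves", "body": {"plan": [[[0,0,0],[1,0,0],50],[[0,0,0],[1,0,0],50]]}}

```text
time: 7.6
tool_pos: [0.5798, -0.1587, 0.2584]
orientation: [-0.222, 0.67, 0.22, 0.674]
force: [7.1, -1.8, -4.6]
gripper_width: 0.0592
```

```bash
python3 -c "
from h import *
step('a7','a6')
"
```

```text
a7 turn 70.04 mm 7.82 body 181.964 foot [ 98.   97.4  96.8  96.3  96.  104.4 113.9 119.3  97.9 109.8  90.   57. ]
tau6 0.147 ftz -0.152 t 7.8
[[ -1   1   2   2   0   0   0   0   1   0   0   0   1   0  -1   0   0]
 [  0   0   1   1   0   0   0   0   0  -1  -1   0  -2  -1  -1   0  -1]
 [  0   1   0   0   0   0   0   0   0  -1   0   0  -1  22  13   2   0]
 [  0   0   1   0   0   0   0   0   0   0   0  -2  -1   6   4   1   0]
 [  0   0   1   1   1   0   0   1   0  -1   0   0   0   8  10   2  -2]
 [  0   0  -4  -6  -1   0  -1  -1   0   0   0   0 -10   0   5   1   0]
 [  0   0  -1  -1  -1   0   0  -1   1   0   0   1 -21 -25 -25 -26  -6]
 [  0  -1   0  -1   0   2   2   3   3   3   3   4  -3  -4  -4  -4  -1]
 [  0   0   0  -1   0   0  13   4 -10  -2   1   2   1   1   1   1   0]
 [ -1   0   0  -1   0   0   3   2   2   1   0   0   0   0   0   0  -1]
 [  0   0   0   1   0   1 -21 -12  -2   1   0   0   0  -1   0   1   1]
 [  0   0   0   0   0   0  -4  -2  -1   0   0   0   0   0   0   0   0]
 [  1  -1   0  -1   0   0   0   0   0   0   0   0   0   0   1   0   0]
 [  1   0   0   0   0   0   0   0   0  -1   1   0   0   0   0  -1   0]
 [  0   0   0   0  -1  -1   1   0   0   0  -1   0   0   0   0   0   0]
 [  0   0   0   0  -1   0   0   0   0   0   0   0   0   0   1   0   0]]
```

>>> {"method": "apply_moves", "body": {"plan": [[[0,0,0],[1,0,0],50],[[0,0,0],[1,0,0],50]]}}

```text
time: 8.0
tool_pos: [0.5799, -0.1588, 0.2584]
orientation: [-0.192, 0.679, 0.191, 0.683]
force: [8.2, -1.9, -3.1]
gripper_width: 0.0591
```

```bash
python3 -c "
from h import *
step('a8','a7')
st()
"
```

```text
a8 turn 75.04 mm 8.38 body 182.075 foot [ 97.5  97.5  96.9  96.7  96.7  98.2  88.8 117.6 101.2 110.1  89.9  57. ]
tau6 0.1472 ftz -0.168 t 8.2
[[  0   1   0   0   0  -2   0   1  -1   0   0   0   0   0   0   0   0]
 [  0   0   1   1   0   0   0   0   0   0   0   0   0   0   0  -1  -1]
 [  0   0   0   1   0   0  -1   0  -1   0  -1  -1  -1  -1   0   8   4]
 [  0   0   0   1   0   0   0   0   0   0   0   0   0   1   1  11   4]
 [  0  -4   0   0   0   0   0   0   0   1  -1   0   0   0   0   4   0]
 [  0   0  -1   0   0   0   1   0   1   0   0   0   0   0  -1  -1   0]
 [  0   0   0   0   0   0   1   1   0   1   0   0   0   8  10   2  -1]
 [  0   0   0   0   1  -7  -8  -8  -8  -8   2   2   1   1   1   0   0]
 [  0   1   1   0   1 -14 -51 -24 -16 -30  -4   1   0   0   0   0   0]
 [  0   0   0   0   0  -2 -20   5  -2   5   4   0  -1  -1   0   0   0]
 [  0   0   0   0   0   0  11   5  -4   3   1   0   0   0   0   0  -1]
 [ -1   0   0   0   0   0   3   0  -1   0   0   0   0   0   0   0   0]
 [  0   0  -1   0   0   0   0   0   0   0   0   0   0   0   0   0   0]
 [  0   1  -1   0   0   0   0   1   0   0   0   0   0   0   0   0   0]
 [  1  -1   0   0   0   1   0   0   0   0   0   0   0   0   0   0   0]
 [  0   0   0   0   1  -1   0   0   0   0   1   0   0   0  -1   0   0]]
t 8.2 pos [ 0.5799 -0.1588  0.2584] q [ 2.000e-03  3.300e-01 -3.100e-02  1.000e-03 -1.203e+00 -1.024e+00] yaw_y 121.48 w 59.1
F [ 6.94 -0.24 -3.73] T [-0.298 -2.081 -0.168] tau [ -0.205 -39.203  16.966   4.133  -2.124   0.147] xdir [ 6.e-03 -5.e-04 -1.e+00]
to go [-0.065  0.023 -0.074]
```

>>> {"method": "apply_moves", "body": {"plan": [[[0,0,0],[1,0,0],50],[[0,0,0],[1,0,0],50]]}}

```text
time: 8.4
tool_pos: [0.5799, -0.1589, 0.2583]
orientation: [-0.162, 0.686, 0.161, 0.69]
force: [7.8, -2.1, -4.2]
gripper_width: 0.0594
```

```bash
python3 -c "
from h import *
step('a9','a8')
A=[np.load(f'snap_{t}.npz')['m'] for t in('a3','a7','a9')]
cv2.imwrite('pics/f2.png',np.hstack([cv2.resize(np.clip(m[186:208,248:268]*1.6,0,255).astype(np.uint8),None,fx=13,fy=13,interpolation=cv2.INTER_NEAREST) for m in A]))
"
```

```text
a9 turn 80.05 mm 8.94 body 182.114 foot [ 97.7  97.6  96.7  96.6  96.7  96.6  87.9 120.1  99.4 109.4  89.8  56.8]
tau6 0.1474 ftz -0.129 t 8.6
[[  0   1   1   2   0   1   0   0   0  -1   0   1   2 -55 -35  -8   0]
 [  0   1   1   1   1   0   0   0  -1   1   0   0   9  -8  -6   0   1]
 [  0   0   1   0   0  -1   0   0   0   0   0   0   4   1   1   1   0]
 [  0   0   0   1   0   0   0   0   0   0   1   0   1  -1  -1   1   0]
 [  0   5   1   1   0   0   0  -1   0   0   0   0   0   0   8   2   3]
 [ -1   0   0   0   0  -1   0   0  -1   0   0   0   0   0   4   1   0]
 [  0   0   0   0   0  -1   0   0   0   0   0   0   7 -17  -3   7   3]
 [  0   0   0   0   0   0   0   0   0   0  -9   0   2  -3  -1   1   0]
 [  0  -1  -1   0   0   2   2   2   3   3 -15  -2   0   0   0  -1   0]
 [  0   0   0   0   0   1   2   3   0  13  -6  -1   1   1   0  -1   0]
 [ -1   0   0   0   0  -1   0   2 -12   2   0   0   0   0   0   0   0]
 [  1   0   0   0   0   0  -1   0  -2  -1   0   0   0   0   0   0   0]
 [ -1   0   0   0   0  -1  -1   0   0   0   0   0   0   0   0   0   0]
 [  0  -1   0   0   1   0   0  -1  -1   1   0   1   0   0   0   1   0]
 [  0   0   0   0  -1  -1   0   0   0   0   0  -1   0   0   0   0   0]
 [  1   0   1   0   0   0   0   0   0   0   0   0   0   0   0   0   0]]
```

View pics/f2.png

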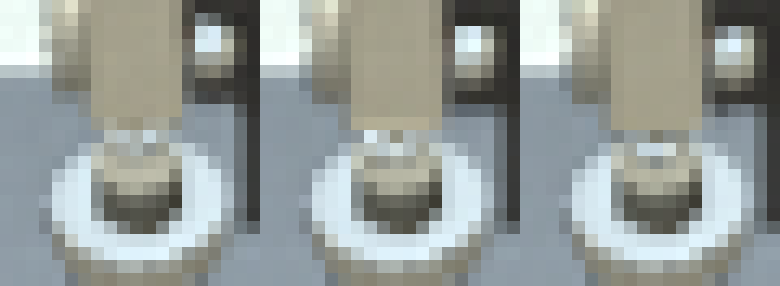

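>>> {"method": "apply_moves", "body": {"plan": [[[0,0,0],[0,0,0],87],[[0,0,0],[0,0,0],87],[[0,0,0],[0,0,0],87],[[0,0,0],[0,0,0],87],[[0,0,0],[0,0,0],87]]}}

```text
time: 9.1
tool_pos: [0.5771, -0.1586, 0.2583]
orientation: [-0.162, 0.688, 0.162, 0.688]
force: [-0.0, -0.0, -0.3]
gripper_width: 0.0853
```

```bash
sed -i 's/^X=.*/X=np.array([.5803,-.1590])/' h.py; python3 -c "
from h import *
st(.2595)
snap('b0')
rep(['a9','b0'])
"
```

```text
t 9.1 pos [ 0.5771 -0.1586  0.2583] q [ 0.002  0.329 -0.033  0.    -1.209 -1.11 ] yaw_y 116.5 w 85.34
F [-0.03 -0.01 -0.34] T [-0.     0.03   0.035] tau [-8.0000e-03 -3.6229e+01  1.8784e+01  4.2310e+00 -5.8000e-02  0.0000e+00] xdir [-4.e-04 -0.e+00 -1.e+00]
to go [-0.046 -0.07   0.108]
a9 turn 80.05 mm 8.94 body 182.114 foot [ 97.7  97.6  96.7  96.6  96.7  96.6  87.9 120.1  99.4 109.4  89.8  56.8]
b0 turn 80.02 mm 8.94 body 182.096 foot [ 98.   97.5  96.6  96.4  96.4  96.5  88.2 120.   99.7 109.4  89.9  56.9]
```

>>> {"method": "apply_moves", "body": {"plan": [[[-0.05,-0.07,0.11],[-1.5,0,0],87],[[-0.05,-0.07,0.11],[-3.2,0,0],87],[[-0.05,-0.07,0.11],[-4.9,0,0],87],[[-0.05,-0.07,0.11],[-6.6,0,0],87],[[-0.05,-0.07,0.11],[-8.2,0,0],87]]}}

```text
time: 9.8
tool_pos: [0.5806, -0.159, 0.2595]
orientation: [-0.395, 0.587, 0.395, 0.587]
force: [0.9, -0.1, 0.5]
gripper_width: 0.0869
```

>>> {"method": "apply_moves", "body": {"plan": [[[0,0,0],[-1.7,0,0],87],[[0,0,0],[-3.4,0,0],87],[[0,0,0],[-5.1,0,0],87],[[0,0,0],[-6.8,0,0],87],[[0,0,0],[-7.8,0,0],87]]}}

```text
time: 10.3
tool_pos: [0.5806, -0.159, 0.2596]
orientation: [-0.568, 0.422, 0.568, 0.422]
force: [0.0, -0.2, 0.0]
gripper_width: 0.0869
```

>>> {"method": "apply_moves", "body": {"plan": [[[0,0,0],[0,0,0],50],[[0,0,0],[0,0,0],50],[[0,0,0],[0,0,0],50],[[0,0,0],[0,0,0],50]]}}

```text
time: 10.7
tool_pos: [0.5805, -0.159, 0.2596]
orientation: [-0.566, 0.423, 0.567, 0.423]
force: [-3.3, -1.0, 1.0]
gripper_width: 0.0629
```

```bash
python3 -c "
from h import *
st(.2595)
"
```

```text
t 10.7 pos [ 0.5805 -0.159   0.2596] q [ 1.000e-03  3.340e-01 -2.300e-02  0.000e+00 -1.214e+00  2.860e-01] yaw_y -163.54 w 62.91
F [-3.28 -1.01  0.97] T [-0.31   1.391  0.022] tau [ 2.0000e-02 -3.6671e+01  1.9017e+01  4.1340e+00  3.5700e-01 -1.4000e-02] xdir [-4.e-04 -1.e-04 -1.e+00]
to go [0.002 0.008 0.002]
```

>>> {"method": "apply_moves", "body": {"plan": [[[0,0,0],[0,0,0],50],[[0,0,0],[0,0,0],50]]}}

```text
time: 10.9
tool_pos: [0.5791, -0.1594, 0.2594]
orientation: [-0.565, 0.424, 0.567, 0.422]
force: [-4.5, -1.4, 1.9]
gripper_width: 0.0592
```

```bash
python3 -c "
from h import *
st(.2595)
snap('b1');rep(['b0','b1'])
"
```

```text
t 10.9 pos [ 0.5791 -0.1594  0.2594] q [ 1.000e-03  3.330e-01 -2.400e-02  1.000e-03 -1.217e+00  2.860e-01] yaw_y -163.53 w 59.24
F [-4.46 -1.37  1.92] T [-0.455  1.681  0.01 ] tau [ 1.6290e+00 -3.5119e+01  2.0553e+01  3.8350e+00  1.6240e+00 -2.6000e-02] xdir [-3.8e-03 -5.0e-04 -1.0e+00]
to go [-0.004 -0.051  0.001]
b0 turn 80.02 mm 8.94 body 182.096 foot [ 98.   97.5  96.6  96.4  96.4  96.5  88.2 120.   99.7 109.4  89.9  56.9]
b1 turn 0.05 mm 0.01 body 182.095 foot [ 98.2  97.9  97.1  96.9  97.   96.9  88.6 120.6 100.  109.9  90.5  57.1]
```

>>> {"method": "apply_moves", "body": {"plan": [[[0,0,0],[1,0,0],50],[[0,0,0],[1,0,0],50]]}}

```text
time: 11.3
tool_pos: [0.5791, -0.1594, 0.2594]
orientation: [-0.546, 0.449, 0.548, 0.447]
force: [-5.3, -0.1, 3.0]
gripper_width: 0.0592
```

```bash
sed -i 's/^X=.*/X=np.array([.5792,-.1592])/' h.py;python3 -c "
from h import *
step('b2','b1')
"
```

```text
b2 turn 5.09 mm 0.57 body 182.188 foot [ 98.   98.   97.1  96.9  96.9  97.   88.2 121.7  99.5 109.6  90.5  57.1]
tau6 0.1539 ftz -0.142 t 11.5
[[  0   1   0   1   1   1   0  -1   0  -1   2   0  -7  -1   1 -19  -9]
 [  0   0   1   1   0   0   0   0   0   1  -1   0 -19  -2   1  -3  -2]
 [  0   0   1   1  -1   0   0   0   0  -1   0   1  -4   0  11   3   0]
 [  0   0   1   1   1   0   0   0   0  -1   1   0   0   0   3   9   3]
 [ -1   1   1   1   1   1   0   0   0   0   0   0   0   0  -1   3   0]
 [  0  -1   1  -4  -4   0  -1   0   0   0   0   0   0   1   0   1   0]
 [  0   0   0  -1  -1  -1   0   0   0  -1   0   0   0   2 -17 -22  -5]
 [  0   0   0   0   1   0   0   0   0   0   0  -4  -1   1  -2  -2   0]
 [  0  -1   0  -1   0  12   5 -14  -2   4   5 -16  -4   0   0   1   0]
 [  0   0   0   0   0   1  14   0 -11   0   2  -3  -1   0  -1   0   0]
 [  0   1   0   1   0   0   4  -5  -2   1   0   0   0   0   0   0   1]
 [  0  -1   0   0   0   0   0  -1   0   0  -1   0   0   0   0   0   1]
 [  0   0   0   1   0   0   0   0   0   0   0   0   0   0   0   0  -1]
 [  0  -1  -1   0   0   0   1   0  -1   0   0  -1   0   0   0   0   0]
 [  0   1   0   0   0  -1   0   0   1  -1   0   0   0   0   1   0   0]
 [  0   0   0   0   0   0   1   0  -1   0   0   1   0   0   0   0   0]]
```

>>> {"method": "apply_moves", "body": {"plan": [[[0,0,0],[1,0,0],50],[[0,0,0],[1,0,0],50]]}}

```text
time: 11.7
tool_pos: [0.5791, -0.1594, 0.2594]
orientation: [-0.526, 0.472, 0.528, 0.471]
force: [-5.4, -1.2, 1.7]
gripper_width: 0.0594
```

```bash
python3 -c "
from h import *
step('b3','b2')
"
```

```text
b3 turn 10.09 mm 1.13 body 182.264 foot [ 97.9  97.7  97.1  97.   96.8  96.3  94.2 120.3  94.6 109.1  90.1  57. ]
tau6 0.1541 ftz -0.129 t 11.9
[[  0   0   2   1   0   0   0   1   0   0  -1   0  -1   0  -1   0  -1]
 [  0 -25  -7   1   0  -1   0   0   0   0   1   1  -5   0  -1  -1   0]
 [  0  -7  -1   1   0  -1   0   0   0   1   0   0  -2   0  11   9   3]
 [  0   0   1   0   0   0   0   0  -1   0  -1   0   0  -1   4   2   1]
 [  0   0   1   1   1   0   0   0   0   0   0   0   0   9   1   7   1]
 [  0   1   0   1   1   0   0   0   0   0   0   0   0   3   1   1   0]
 [  0   0   0   1   1   1   0   0   0   0   0   0   0   3   4   6 -15]
 [  1   0  -1   0   0   0  -1  -1   0  -1   0   0   0   0   1   0  -2]
 [  0   1   0   0   0   0   3  12   7  10  -2 -10  -2   0  -1   0   1]
 [  0   0   0   0   0   0   1 -11  -3  -2   8   1   0  -1   1   0   0]
 [  0  -1   0   0   1   0 -11 -10  14   2 -20  -4   0   0   0   0   0]
 [  0   1   0   0   0   0  -2  -1   4   1  -4  -2   0   0  -1   0  -1]
 [ -1  -1   0   0   0   1   0   0   0   0  -1   0   0   0   0   0   0]
 [ -1   1   0   0   0   0  -1   0   1   0   0   1   0   0   0   0   0]
 [  0   0   0   0   0   0   0   0   0   0   0  -1   0   0   0   0   0]
 [  0   1  -1   0   0   0  -1   0   0   1   0  -1   0   0   0   0   0]]
```

>>> {"method": "apply_moves", "body": {"plan": [[[0,0,0],[1,0,0],50],[[0,0,0],[1,0,0],50]]}}

```text
time: 12.1
tool_pos: [0.5791, -0.1594, 0.2594]
orientation: [-0.505, 0.495, 0.507, 0.493]
force: [-4.1, -1.3, 1.8]
gripper_width: 0.0591
```

```bash
python3 -c "
from h import *
step('b4','b3')
"
```

```text
b4 turn 15.1 mm 1.69 body 182.352 foot [ 97.8  98.   97.2  96.8  97.   96.4  96.3 118.4  97.6 101.   88.4  57.3]
tau6 0.154 ftz -0.161 t 12.3
[[ -1   1   1   1  -1  -1   0   0   0   0   0   0   0   1 -25  -8   1]
 [  0   0   1   2   0   0   0   1   0   0   0   0  22   2  -3 -16  -9]
 [  0   0   1   1   0   0   0   0   0   0   0  -2   5  12   2  -3  -1]
 [  0   0   0   1  -7  -1   0   0   0   0   1   1  -1   4   0   0   0]
 [  0  11   4   1  -2  -1   1   0   0   0   0   0   0  10  12   3   1]
 [  0   3   2   2   2   0   0   0  -1   0  -1   0   0   3   5   2   1]
 [  0   0 -11 -18  -3   1   0   0   0   0   0   1 -10 -14 -15  -3   4]
 [  0   0  -2  -4   0   0   1   1  -1   0   0   0  -1  -1  -2   0   1]
 [  0  -1   0   1   0  -4   2  -6   0   3  11   7   1   0   0   0   0]
 [  0   0   0   0   0  -1   1  -2 -10  -1   2   0   0   1   0   0   0]
 [ -1   0   0   0   0   0   4  15   2 -14   8   2   0   0   0   0   0]
 [  0  -1   0   0   0   0   1 -18 -21  -6   2   1   0   0   0   0   1]
 [  0   0  -1   0   0   0   1  -5  -5   0   1   0   0   0   0   0   0]
 [  0   0   0   0   0   0   0   1   0   0   0  -1   0   0   0   0   0]
 [  0   0   0   0   0   0   1   0  -1   1   0   1   0   0   0  -1   0]
 [ -1   0   1   0  -1   1   0   1   0   0   0   0  -1   0   0   0   0]]
```

>>> {"method": "apply_moves", "body": {"plan": [[[0,0,0],[1,0,0],50],[[0,0,0],[1,0,0],50]]}}

```text
time: 12.5
tool_pos: [0.5791, -0.1594, 0.2594]
orientation: [-0.483, 0.517, 0.485, 0.515]
force: [-5.0, -1.6, 1.7]
gripper_width: 0.0593
```

```bash
python3 -c "
from h import *
step('b5','b4')
"
```

```text
b5 turn 20.09 mm 2.24 body 182.437 foot [ 97.7  98.3  97.2  97.   96.7  96.2  98.2 118.4  99.4 106.6  89.6  57.2]
tau6 0.1539 ftz -0.111 t 12.7
[[  0   0   1   1   1   0   0   0   0   0   0   0   0   0 -24 -23  -5]
 [  0   0   1   1   0   0   0  -1  -1   0   0   0  -6   0  -2  -3  -1]
 [ -1  25   8   0   0   0   0   0   0  -1   0   0  -2  13   3   0   1]
 [ -1   8   3   1   0   1   1   0   0   0   0   0   0   5   2   1  -1]
 [  0   0   0   1   1   1   0   0   0   1   0   0   0   0   0   7   3]
 [  0  -1   1   1  -4   0  -1   0   1   0   1   0   0   1   0   4   1]
 [  0   0   3   7   0   0   0   0   0   0  -1   0  -2  -2   2  -9  -3]
 [  0   0   0   1  -1   0   0   0   0  -1   0   0  -1   0   0  -1   0]
 [  0   1   0  -1   0   2  -7   3   7   3   3  11   2   0   0   1   0]
 [  0   1   1   0   0   0  -1   0   1   0   0   2   0   0   0   0   0]
 [  0   0  -1   0   0  -1   0   0  10   0   0   0   0   1   0   0   0]
 [  0   0   0   0  -1   0  -1  12  15   1   0   0   0  -1   0  -1   0]
 [  0   0   0   0   0   0   0   3   3   0   0   0   0   0   0   0   1]
 [  0   0   0   1   0   0   0  -1   0   0   1   0  -1   0   0   0   0]
 [  0   0   0   1   0  -1   0  -1   0   0   0   0   0  -1   0   0   0]
 [  0   0   0   0   0   0   0  -1   0  -1   0   0   1   0   0   0   0]]
```

>>> {"method": "apply_moves", "body": {"plan": [[[0,0,0],[1,0,0],50],[[0,0,0],[1,0,0],50]]}}

```text
time: 12.9
tool_pos: [0.5791, -0.1594, 0.2594]
orientation: [-0.46, 0.537, 0.462, 0.535]
force: [-6.3, -1.1, 2.5]
gripper_width: 0.0592
```

```bash
python3 -c "
from h import *
step('b6','b5')
"
```

```text
b6 turn 25.09 mm 2.8 body 182.753 foot [ 97.8  98.2  97.2  97.   97.   96.5  98.9 118.4 100.2 106.9  89.6  57.3]
tau6 0.1459 ftz -0.155 t 13.1
[[  0   5   1   0   0   1   0   0   0  -1   0   0   1 -26  -6   0  -1]
 [  0   1   1   1   0   0   0   0   0  -1   1   0   1  -2   0   0   0]
 [  0   0   0   0   1   0   0   0   0   0   0  -1   0   0   0   0  -1]
 [ -1   0   0   0   0   0   0  -1   0   0   0   0   0   0  -1   0   0]
 [  0   0   2   1   0   0   0   0   0   0   0   0   0  -1   9   4  -1]
 [  0   0   1   1   1   0   1   0   0   0   0   0  -1   0   5   1  -1]
 [  0   0   0   1   0   0   0   0   1   0   0   0   0  -2  -3  -4  -2]
 [  0   0   1   0   0   0   1   0   1   0   0   0   0  -1   0   0   0]
 [  0   0  -1   1   0   4   3   3   3  -5  -1   7   0   0   0   0   0]
 [  0  -1  -1   0   0   0   0   1   0  -1   0   2  -1   0   1   1   0]
 [  0   0   1   0   0   1   1   0   0   3   0   0   0  -1   0   0   0]
 [  0   1  -1   1   0   1   0   0   0   1   0   0   0   0   0   0   0]
 [  0   0   0   0   0   0   0   0   0   0   0   0   0   0   0   0   0]
 [ -1   0   1   0   0   0   0   1   0   0   0   0   0   1   0   0   0]
 [  0  -1   1  -1   0   0  -1   0  -1   0   0   1   0   1   0   0   0]
 [  0   0   0   0   0   0   0   1   0   0   0   0  -1  -1   0   0   0]]
```

>>> {"method": "apply_moves", "body": {"plan": [[[0,0,0],[1,0,0],50],[[0,0,0],[1,0,0],50]]}}

```text
time: 13.3
tool_pos: [0.5791, -0.1594, 0.2594]
orientation: [-0.436, 0.557, 0.438, 0.555]
force: [-5.5, -1.6, 1.8]
gripper_width: 0.0589
```

```bash
python3 -c "
from h import *
step('b7','b6')
"
```

```text
b7 turn 30.09 mm 3.36 body 182.882 foot [ 97.5  98.3  97.3  97.1  96.5  96.3 102.  119.  100.2 106.8  89.7  57.3]
tau6 0.1386 ftz -0.102 t 13.5
[[  0   1   2   1   0   0   0   0   0   0   0   0   0   0   0   0   1]
 [  1  -1   1   1   0   0   0  -1   1   0   0   1 -21  -2   0   0   1]
 [  0   0   2   1   0   0   0  -1   0   0   0   1  -4  -1  12   3   0]
 [  0   0   0   1   1   0   0   0   0   0   0   0   0   0   5   0   0]
 [  0   0  -1   0   0   0   1   0   0   0   0   0  -1  11   2  -1   1]
 [  0   0   0   1   0   0  -1   1   1   0   0   0   0   5   0   1   1]
 [  0   0   1  -6 -11  -2  -1   0  -1   0   0   0   0  -3  -7  -8   0]
 [  0   0   0  -1  -2   0   0   0   0   0  -1   0   0   0   0  -1   0]
 [  0   0   1   0   0   2   3   3   3   3   3   0   1   1   0   0   0]
 [  0   0   0   0   0   1   1   0   1   0   0   0   0   0  -1  -1   0]
 [  0   0   0   0   0   0   0   0  -1   0   0   0   0   1   0   0   0]
 [  0  -1   1  -1   0   0   0   1  -1   0   0   0   1   0   0   0   1]
 [  0   0   0  -1   0   0   0   0   0   1   0   1   0   0   0   0  -1]
 [  0   0   0  -1   0   0   0   0   0   0   0   0   0   0   0   0   0]
 [ -1   1   0   1  -1   0   1   0   1   0   0  -1   1   0   0   0  -1]
 [  0   0   0   0  -1   0   0   0   1   0   0   0   0   1   0   0   0]]
```

```bash
python3 -c "
import cv2,numpy as np
a=cv2.imread('pics/side0.png');b=cv2.imread('pics/top0.png')
cv2.imwrite('pics/z1.png',np.vstack([cv2.resize(np.clip(a[65:190,190:350]*1.3,0,255).astype(np.uint8),(640,300)),cv2.resize(np.clip(b[60:220,290:560]*1.3,0,255).astype(np.uint8),(640,300))]))
"
```

```text
(no output)
```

View pics/z1.png

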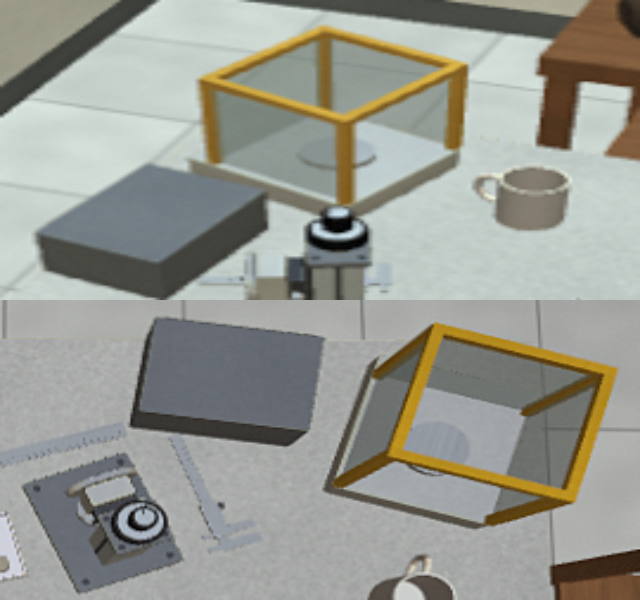

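>>> {"method": "apply_moves", "body": {"plan": [[[0,0,0],[0,0,0],87],[[0,0,0],[0,0,0],87],[[0,0,0],[0,0,0],87],[[0,0,0],[0,0,0],87],[[0,0,0],[0,0,0],87]]}}

```text
time: 14.0
tool_pos: [0.581, -0.1588, 0.2596]
orientation: [-0.438, 0.555, 0.438, 0.555]
force: [-0.1, 0.1, -0.1]
gripper_width: 0.0856
```

```bash
python3 -c "
from h import *
step('c0','b7')
st(.294)
"
```

```text
c0 turn 30.02 mm 3.35 body 182.876 foot [ 97.7  98.   97.4  96.7  96.6  96.2 101.6 119.1 100.3 106.9  89.3  57.1]
tau6 -0.0 ftz -0.044 t 14.2
[[ 0  0  0  1  0  0  0  1  0  0  0  0  0 -1  0  0  1]
 [ 0  1  0  0  0  0 -1  0  0  0  1  0  0  0  0  0 -1]
 [-1  0  0 -1 -1  0  0  0  0  0  1  0  0  0  0  0  0]
 [ 0  1  0  0  0  0 -1  0  0  0  0  0  0  0  0  0  0]
 [ 0  0  0  0  0  0  0  0  0  1  0  0  0  0  0 -1  0]
 [ 0  0  0  0  0  0  0 -1 -1  0  0  1  1 -1  1 -1 -1]
 [ 0  1  0  0  0  0  0  0  0  0  0  0  0 -1  0 -1 -1]
 [ 0  0  0  0  0  0  0  1  0  0  0  0  0  0  0  0  0]
 [ 0  0 -1  0  0  0  0  0  0 -1  0  0  0 -1  0  0  1]
 [-1  1  0  0  0 -1  1  0  0  0  0  0  0  0  0  0  0]
 [ 0  0  0  0  0  0 -1  2  1 -1 -1  0  0  0  0  0  0]
 [ 0  1 -1  0  0  0  0  0  1  0  0  0 -1  1  0  0  0]
 [ 0  0  0  0  0  1  0  0  0 -1 -1 -1  0  0  0  0  0]
 [ 0  0  0  0  0  0 -1 -1  0  0  0  0  0  0  0  0  0]
 [ 0  0  0  0  0  0  0  1  0 -1  0  0  0  0  0  0  0]
 [ 0  0  1  0  0 -1  0  0  0  0  1  0  0  0  0  0  0]]
t 14.2 pos [ 0.5807 -0.1589  0.2595] q [ 1.000e-03  3.340e-01 -2.300e-02 -0.000e+00 -1.214e+00 -2.370e-01] yaw_y 166.5 w 86.67
F [-0.3   0.62 -0.29] T [ 0.045  0.082 -0.044] tau [ 1.2000e-02 -3.6621e+01  1.8918e+01  4.2570e+00  2.0000e-02 -0.0000e+00] xdir [ 2.e-04  0.e+00 -1.e+00]
to go [-1.378  0.057 -0.025]
```

>>> {"method": "apply_moves", "body": {"plan": [[[-1.38,0.06,-0.03],[0,0,0],87],[[-1.38,0.06,-0.03],[-1.6,0,0],87],[[-1.38,0.06,-0.03],[-3.3,0,0],87],[[-1.38,0.06,-0.03],[-5,0,0],87],[[-1.38,0.06,-0.03],[-6.7,0,0],87]]}}

```text
time: 14.7
tool_pos: [0.579, -0.1593, 0.2941]
orientation: [0.581, -0.404, -0.58, -0.404]
force: [-0.0, 0.2, 0.4]
gripper_width: 0.087
```

>>> {"method": "apply_moves", "body": {"plan": [[[0,0,0],[-1.7,0,0],87],[[0,0,0],[-3.4,0,0],87],[[0,0,0],[-5.1,0,0],87],[[0,0,0],[-6.8,0,0],87],[[0,0,0],[-8.5,0,0],87]]}}

```text
time: 15.2
tool_pos: [0.579, -0.1593, 0.2941]
orientation: [0.687, -0.166, -0.687, -0.166]
force: [0.4, -0.2, 0.1]
gripper_width: 0.0872
```

>>> {"method": "apply_moves", "body": {"plan": [[[0,0,0],[-1.7,0,0],70],[[0,0,0],[-3.4,0,0],60],[[0,0,0],[-5,0,0],50],[[0,0,0],[-6,0,0],45],[[0,0,0],[-6,0,0],45]]}}

```text
time: 15.7
tool_pos: [0.579, -0.1593, 0.294]
orientation: [0.707, 0.015, -0.707, 0.015]
force: [0.6, -0.5, 0.5]
gripper_width: 0.0549
```

```bash
python3 -c "
from h import *
st(.294)
crop(cams.camera('side'),'pics/s4.png',235,315,120,200,7)
"
```

```text
t 15.7 pos [ 0.579  -0.1593  0.294 ] q [ 1.000e-03  3.120e-01  3.200e-02 -0.000e+00 -1.290e+00  1.613e+00] yaw_y -87.51 w 54.85
F [ 0.57 -0.55  0.54] T [-0.105  0.179 -0.044] tau [ 2.1000e-02 -3.6059e+01  1.9446e+01  4.2430e+00  7.1000e-02  3.3500e-01] xdir [ 1.e-04  0.e+00 -1.e+00]
to go [ 0.001 -0.005 -0.008]
```

View pics/s4.png

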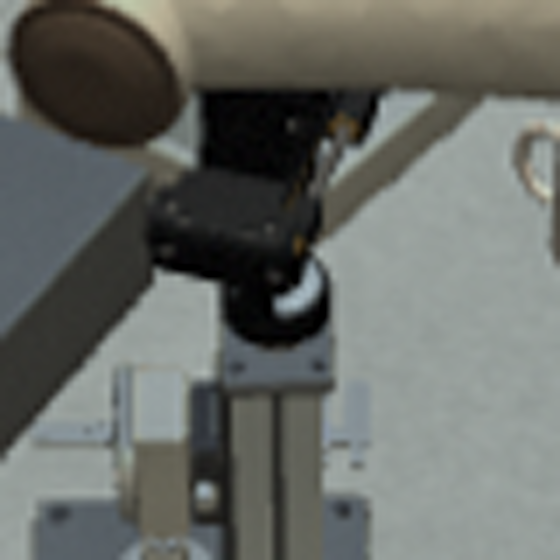

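>>> {"method": "apply_moves", "body": {"plan": [[[0,0,0],[0,0,0],20],[[0,0,0],[0,0,0],20],[[0,0,0],[0,0,0],20],[[0,0,0],[0,0,0],20],[[0,0,0],[0,0,0],20]]}}

```text
time: 16.25
tool_pos: [0.579, -0.1596, 0.2941]
orientation: [0.707, 0.015, -0.707, 0.015]
force: [-0.7, -0.7, -0.4]
gripper_width: 0.0294
```

>>> {"method": "apply_moves", "body": {"plan": [[[0,0,0],[0,0,0],20],[[0,0,0],[0,0,0],20]]}}

```text
time: 16.45
tool_pos: [0.579, -0.1596, 0.2941]
orientation: [0.707, 0.015, -0.707, 0.015]
force: [-0.1, -1.0, -0.7]
gripper_width: 0.0296
```

```bash
python3 -c "
from h import *
step('d0','c0')
st(.294)
"
```

```text
d0 turn 284.03 mm 31.73 body 182.881 foot [ 97.4  97.9  97.   96.4  96.3  96.  101.4 118.5 100.4 106.6  89.1  57. ]
tau6 0.0191 ftz -0.028 t 16.65
[[ 0  0  0  0  0 -1  0  0  0  0 -1  0  0  0  0  0 -1]
 [-1  0  0  0  0  0  0 -1 -1  0 -1  0  0  0  0  0 -1]
 [ 0  0  0  0  0  0  0  0  0  0 -1  0  0 -1 -1  0  0]
 [-1 -1  0  0  0 -1  0  0  0  0  0 -1 -1  0  0  0  0]
 [-1  0  0  0  0  0  0 -1  0  0  0  0  0  0 -1  1  0]
 [-1  0  0  0 -1 -1  0  0  0 -1  0 -1 -1  0 -1  1 -1]
 [-1 -1  0  0  0 -1 -1  0  0  0  0 -1  0  1  0  1  0]
 [ 0  0 -1  0  0  0  0 -1  0  0  0  0 -1  0  0  0  0]
 [ 0  0  0  0  0  0  1  0  0  0 -1  0  0  0  0 -1  0]
 [ 0 -1  0  0  0 -1 -1 -1  0  0 -1  0  0 -1  0  0  0]
 [ 0  0  0 -1  0 -1  0  0  0  0  0  0 -1  0  0  0 -1]
 [ 0  0  0  0 -1  0  0  0 -1  0 -1  0  0 -1  0  0 -1]
 [ 0  0 -1  0 -1  0  0 -1  0  0  0 -1  0 -1 -1 -1  0]
 [-1  0 -1  0  0 -1  0  1  0  0 -1 -1 -1  0  0  0  0]
 [ 0  0  0 -1  0 -1  0 -1 -1  0  0  0 -1  0 -1  0  0]
 [ 0  0 -1  0  0  0  0  0  0  0 -1 -1  0  0  0  0  0]]
t 16.65 pos [ 0.579  -0.1596  0.2941] q [ 1.000e-03  3.120e-01  3.200e-02  0.000e+00 -1.290e+00  1.614e+00] yaw_y -87.51 w 29.43
F [-0.01 -2.12 -0.2 ] T [-0.75   0.057 -0.028] tau [ 1.3210e+00 -3.6316e+01  1.9474e+01  3.6560e+00 -1.7000e-02  1.9000e-02] xdir [ 1.e-04 -3.e-04 -1.e+00]
to go [ 0.004 -0.014 -0.008]
```

>>> {"method": "apply_moves", "body": {"plan": [[[0,0,0],[1,0,0],20],[[0,0,0],[2,0,0],20],[[0,0,0],[3,0,0],20],[[0,0,0],[4,0,0],20],[[0,0,0],[4,0,0],20]]}}

```text
time: 17.15
tool_pos: [0.579, -0.1595, 0.2941]
orientation: [0.699, -0.108, -0.699, -0.107]
force: [0.3, -2.3, -0.4]
gripper_width: 0.0291
```

```bash
python3 -c "
from h import *
step('d1','d0')
st(.294)
"
```

```text
d1 turn 303.95 mm 33.95 body 182.936 foot [ 97.4  98.3  97.1  96.7  96.4  96.1 103.4 118.9 100.3 106.8  89.3  57.4]
tau6 0.0107 ftz -0.035 t 17.35
[[  0   1   1   1   0   1   0   0   0   0   0   0   0 -24  -3   1   1]
 [  1   0   1   1   0   1   1   0   1   0   0   0  21   1   0   0   1]
 [  0   0   0   1   1   0   0   0   0   0   0   0   4   1   0   0   0]
 [  0   0   0   1   0   0   1   1   1   0   0  -1   0   0   0   0   1]
 [  0   0   1   0   0   0   0   1   0   0   0   0   0   0   1  -1  -3]
 [  0   1   1   1   0   0   1   0   0   0   0   0   0   1   0  -1   1]
 [  0   1   1   0   2   1   0   0   0   0   0   0   0  -7  -1   1   0]
 [ -1   0   0   0   0   1   0   0  -1   0   0   0   1  -1  -1   1   0]
 [  1   0   1   0   0  -3  -8   3   9   4   2   1   1   1   0   1   0]
 [  0   0   0  -1   0   0  -1   0   2   0   0   0   0   1   1   0   0]
 [  0   0   0   1   0   0   0   0   0   0   0   0   0   0   0   0   0]
 [  0   0   0   1   0   0  -1   1   1   0   1  -1   0   0   1  -1   1]
 [  0   0   0   0   1   0   1   1   0   0   0   0   0   0   1   1   0]
 [  1   0   1   0   0   1   0   0   1   1   0   1   0   1   0   0   0]
 [  0   0   0   1   0   1   0   1   0   0   0   0   1   0   0   0   0]
 [  0   0   0   0   1   0   0   0   0   0   0   1   0   0   0   0   1]]
t 17.35 pos [ 0.579  -0.1596  0.2941] q [ 1.000e-03  3.120e-01  3.200e-02  0.000e+00 -1.290e+00  1.266e+00] yaw_y -107.43 w 29.32
F [ 0.71 -3.19 -0.2 ] T [-0.959 -0.004 -0.035] tau [ 1.7590e+00 -3.6396e+01  1.9508e+01  3.4700e+00 -3.2000e-02  1.1000e-02] xdir [ 0.e+00 -4.e-04 -1.e+00]
to go [ 0.003 -0.017 -0.004]
```

>>> {"method": "apply_moves", "body": {"plan": [[[0,0,0],[1,0,0],20],[[0,0,0],[2,0,0],20],[[0,0,0],[3,0,0],20],[[0,0,0],[4,0,0],20],[[0,0,0],[5,0,0],20]]}}

```text
time: 17.85
tool_pos: [0.579, -0.1596, 0.2941]
orientation: [0.659, -0.257, -0.659, -0.257]
force: [-0.1, -2.5, -0.5]
gripper_width: 0.0291
```

>>> {"method": "apply_moves", "body": {"plan": [[[0,0,0],[1,0,0],20],[[0,0,0],[2,0,0],20],[[0,0,0],[3,0,0],20],[[0,0,0],[4,0,0],20],[[0,0,0],[5,0,0],20]]}}

```text
time: 18.35
tool_pos: [0.579, -0.1595, 0.2941]
orientation: [0.588, -0.394, -0.587, -0.393]
force: [0.2, -2.6, -0.5]
gripper_width: 0.0297
```

```bash
python3 -c "
from h import *
step('d2','d1')
st(.294)
"
```

```text
d2 turn 353.9 mm 39.53 body 183.043 foot [ 97.   97.9  97.6  96.8  96.6  95.8 103.6 119.3 100.3 106.6  89.3  57. ]
tau6 0.0197 ftz 0.003 t 18.55
[[  0   1   1   1  -1   0   0   0  -1   0   0   0   0   0 -26  -6   0]
 [ -1   0   1   2   0  -1   0   0  -1   0  -1   0   0   0  -1   0   1]
 [  0   0   1   2   0   0   0   0   0  -1  -1   0   0   0  -1   0   0]
 [  0   0   1   1   1   0   0  -1  -1   0  -1   1  -6  21  14   2   0]
 [  0   0   1   1   0   1   0   0   1   1   1   0   6   8   3   2   0]
 [  0   0   1   2   2   0   1   0   0   0   0  -1   2   8  10   3  -1]
 [ -1   0 -15  -8  -1   0   0   0   0   0   0   1   1   4  -2  -8  -1]
 [  1   1  -3  -2   0   0   0  -1   1   0   0   0 -19 -26 -26 -28  -5]
 [  0   0   0   1  -7   8   5   4   1  -4  -5  -8  -6  -4  -3  -4  -1]
 [ -1   0  -1   0  -1   1   2   1   0  -1   0  -1   0   0   0   0   0]
 [ -1   0   0  -1   0   0   0  -1   0   0   1   0   1   0   0   0   0]
 [  0  -1   0  -1   0  -1   0   0   0   0   0   0   0   0  -1   1   0]
 [  1   0   0   0  -1  -1  -1   0   1   0   0   0   0   0  -1   0   0]
 [  0   0  -1   0   0  -1   0   0  -1  -1   0   0   0   0   0   0   0]
 [  0   0   0   0   0   0   0   0   0   1   1  -1  -1   0  -1   1   0]
 [  0   0   0   0  -1   0   1   0   0   0   0   0   0   0   0   1 -12]]
t 18.55 pos [ 0.5789 -0.1596  0.294 ] q [ 1.000e-03  3.120e-01  3.200e-02  0.000e+00 -1.291e+00  3.940e-01] yaw_y -157.38 w 29.09
F [ 0.68 -3.21  0.03] T [-1.086  0.032  0.003] tau [ 2.1070e+00 -3.6362e+01  1.9530e+01  3.4030e+00 -4.5000e-02  2.0000e-02] xdir [-1.e-04 -3.e-04 -1.e+00]
to go [ 0.002 -0.015  0.009]
```

>>> {"method": "apply_moves", "body": {"plan": [[[0,0,0],[1,0,0],20],[[0,0,0],[2,0,0],20],[[0,0,0],[3,0,0],20],[[0,0,0],[4,0,0],20],[[0,0,0],[5,0,0],20]]}}

```text
time: 19.05
tool_pos: [0.5789, -0.1596, 0.2941]
orientation: [-0.489, 0.511, 0.489, 0.511]
force: [0.3, -4.1, -0.8]
gripper_width: 0.0292
```

>>> {"method": "apply_moves", "body": {"plan": [[[0,0,0],[1,0,0],20],[[0,0,0],[2,0,0],20],[[0,0,0],[3,0,0],20],[[0,0,0],[4,0,0],20],[[0,0,0],[5,0,0],20]]}}

```text
time: 19.55
tool_pos: [0.5789, -0.1595, 0.2941]
orientation: [-0.367, 0.605, 0.366, 0.605]
force: [0.3, -3.6, -0.5]
gripper_width: 0.0293
```

```bash
python3 -c "
from h import *
step('d3','d2')
st(.294)
"
```

```text
d3 turn 43.87 mm 4.9 body 183.141 foot [ 97.2  97.8  97.7  96.9  96.7  96.8  96.3  96.4  95.4 107.2  89.5  57.4]
tau6 0.0058 ftz 0.041 t 19.75
[[  0   0   1   2   2   0   0   0   0   0   1   0   1   1   1   0  -1]
 [  0   0   2   2   0   0   0   0   0   0   0   1   1 -35  -5   0   0]
 [  0   0   2   1   1   0   0   0   1   1   0   0   1  -7   0   0   0]
 [  0  -3   0   1  -1   0  -1   0   0   0   0   0   0   0   0   9   4]
 [  0   0   0   1   2  -1   0   0   0   0   0   0   1   0   0  11   5]
 [  0 -12  -2   0  -1   0   0   0   1   0  -1   1   0   0   9   6   1]
 [  1  -3   8   2   0   0   0   0   0   0   0   0 -10  -4   3   0  -1]
 [  0   0   2   0   0   1   1   1   1   1   1   1   4  10   9  11   2]
 [  0   0   0   0  -7  -9  -8  -8  -7  -6  -7   1   2   1   0   1   0]
 [  1   0   1   1   0 -18 -28 -17 -16 -28 -26  -2   0   0   0   0   0]
 [  0   0   0   1   0  -2  -6  -2  -2  -8  -6  -1   0   1   1   0   0]
 [  1   0   0   0   0   1   1   0   1   1   0   0   0   0   0  -1   0]
 [  0   1   0   0   0   0   0   0   0   0   1   1   0   0   0  -1   1]
 [  0   0   0   0   0   0   0   0   1   0   0   0   0   0   0   0   0]
 [  0   0   0   0   0  -1   0   0   1  -1  -1   0  -1   0   1   0   0]
 [ -1   0   0   0   1   0   0   0   0   0   0   0   0   0   0   0   0]]
t 19.75 pos [ 0.5789 -0.1596  0.2941] q [ 1.000e-03  3.120e-01  3.200e-02  0.000e+00 -1.291e+00 -4.780e-01] yaw_y 152.65 w 29.3
F [-0.4  -4.28 -0.96] T [-1.192 -0.017  0.041] tau [ 2.3340e+00 -3.6278e+01  1.9521e+01  3.2910e+00 -8.2000e-02  6.0000e-03] xdir [-1.e-04 -3.e-04 -1.e+00]
to go [ 0.003 -0.004  0.018]
```

```bash
python3 - <<'E'
from h import *
tags=['a1','a2','a3','a4','a5','a6','a7','a8','a9','b2','b3','b4','b5','b6','b7','c0','d0','d1','d2','d3']
mm=[];M=[]
d0=None
for t in tags:
    z=np.load(f'snap_{t}.npz');M.append(z['m'].mean(2))
    ang=(-163.48-float(z['yaw']))%360
    if t[0]=='a': v=np.radians(ang)*6.4
    elif t[0]=='b': v=np.radians(80.0+ang)*6.4
    elif t in('c0','d0'): v=np.radians(110.05)*6.4
    else: v=np.radians(110.05)*6.4+np.radians((ang-284.03)%360)
    mm.append(v)
mm=np.array(mm)
def edge(g,r0,r1,c0,c1):
    return g[r0:r1,c0:c1].mean(1).sum()
R={'white/tan':(174,190,254,260),'bodytop':(165,176,254,260),'guide top':(166,180,262,265),'guide low':(187,200,262,266),'ball':(181,192,263,266)}
for n,r in R.items():
    v=np.array([edge(g,*r) for g in M])
    n0=15
    p=np.polyfit(mm[:n0],v[:n0],1); est=(v-p[1])/p[0]
    print(n,p.round(2),"rms",np.std((est-mm)[:n0]).round(2)); print((est-mm).round(2))
E
```

```text
white/tan [  13.33 1933.24] rms 0.38
[ 0.32 -0.48 -0.71  0.16  0.39  0.55  0.25  0.17 -0.3   0.17 -0.3  -0.44
 -0.43  0.33  0.32  0.33 -0.18  0.12 -0.46 -0.9 ]
bodytop [2.70000e-01 1.73877e+03] rms 18.77
[-13.44  28.9    9.24  -6.84 -20.27 -25.99 -13.    -4.34  10.89  34.29
  23.99  17.75  -5.94 -14.36 -20.86 -20.39 -40.6  -36.52 -36.51   7.58]
guide top [  21.02 1462.61] rms 0.56
[-0.38  0.76  0.05  0.22 -0.01  0.3  -0.41 -0.38  0.15 -1.75  0.44  0.43
  0.33  0.16  0.08  0.09 -0.17  0.36 -0.75 -0.29]
guide low [ -11.1  1240.42] rms 0.77
[-1.65  0.35  0.6   0.8  -0.49 -0.16  1.05 -0.33  0.9   1.23 -0.4  -0.56
 -0.36 -0.34 -0.65 -0.57 -0.35 -0.73  0.11 -1.18]
ball [ -3.68 780.57] rms 3.34
[-1.16  1.58  4.62  4.25 -0.44  0.14 -3.66 -8.1  -0.67 -3.24 -2.36  1.27
  3.28  3.94  0.55  0.87  1.32  1.8  -1.49 -2.69]
```

```bash
python3 - <<'E'
from h import *
a=dict(np.load('c.npz')) if False else cams.camera('side')
u=np.array([.927,.377])
for z in (.12,.16,.19,.215):
  for off in (.05,.066,.08):
    P=np.array([*(X+u*off),z]); q=proj(a,[P,P-[0,0,.001]]); print(z,off,q[0].round(1),(q[1]-q[0]).round(4)[1])
E
```

```text
0.12 0.05 [261.6 187.2] 0.1739
0.12 0.066 [257.6 187.3] 0.1738
0.12 0.08 [254.1 187.4] 0.1738
0.16 0.05 [261.3 180.2] 0.179
0.16 0.066 [257.3 180.3] 0.179
0.16 0.08 [253.7 180.3] 0.179
0.19 0.05 [261.1 174.8] 0.183
0.19 0.066 [257.  174.8] 0.183
0.19 0.08 [253.4 174.9] 0.183
0.215 0.05 [261.  170.1] 0.1865
0.215 0.066 [256.8 170.2] 0.1865
0.215 0.08 [253.2 170.3] 0.1864
```

```bash
python3 - <<'E'
from h import *
A=['a1','a2','a3','a4','a5','a6','a7','a8','a9']
ma=np.array([2.8,4.47,5.59,6.15,6.71,7.27,7.82,8.38,8.94])
L=lambda t:np.load(f'snap_{t}.npz')['m'].mean(2)
G=[L(t) for t in A]
B=dict(b2=9.51,b3=10.07,b4=10.63,b5=11.18,b6=11.74,b7=12.30,c0=12.29,d0=12.29,d1=12.64,d2=13.51,d3=14.38)
# interpolate a-series images at fine mm grid (linear), compare to b/d image shifted up by 1 px
grid=np.arange(2.8,8.95,.05)
S=np.array(G); 
from scipy.interpolate import interp1d
f=interp1d(ma,S,axis=0); I=f(grid)
for nm,(r0,r1,c0,c1) in dict(edge=(177,186,253,262),ball=(181,192,262,267),all=(172,192,251,267)).items():
    print(nm)
    for t,v in B.items():
        g=L(t)[r0+1:r1+1,c0:c1]
        e=((I[:,r0:r1,c0:c1]-g)**2).sum((1,2)); k=e.argmin()
        print(t,"expect",round(v-5.56,2),"match",grid[k].round(2),"diff",(grid[k]-v+5.56).round(2),"sse",e[k].round(0),e.max().round(0))
E
```

```text
edge
b2 expect 3.95 match 4.95 diff 1.0 sse 4493.0 23403.0
b3 expect 4.51 match 5.15 diff 0.64 sse 4494.0 20509.0
b4 expect 5.07 match 5.45 diff 0.38 sse 5241.0 18083.0
b5 expect 5.62 match 5.65 diff 0.03 sse 5331.0 14264.0
b6 expect 6.18 match 7.1 diff 0.92 sse 5662.0 16910.0
b7 expect 6.74 match 7.2 diff 0.46 sse 4432.0 21790.0
c0 expect 6.73 match 7.2 diff 0.47 sse 4488.0 21776.0
d0 expect 6.73 match 7.2 diff 0.47 sse 4321.0 21139.0
d1 expect 7.08 match 8.25 diff 1.17 sse 4037.0 23800.0
d2 expect 7.95 match 8.65 diff 0.7 sse 2959.0 29577.0
d3 expect 8.82 match 8.9 diff 0.08 sse 2780.0 34286.0
ball
b2 expect 3.95 match 4.15 diff 0.2 sse 1029.0 24101.0
b3 expect 4.51 match 4.25 diff -0.26 sse 1030.0 23433.0
b4 expect 5.07 match 5.05 diff -0.02 sse 1380.0 17524.0
b5 expect 5.62 match 5.65 diff 0.03 sse 995.0 18640.0
b6 expect 6.18 match 6.25 diff 0.07 sse 951.0 23922.0
b7 expect 6.74 match 6.75 diff 0.01 sse 724.0 25471.0
c0 expect 6.73 match 6.75 diff 0.02 sse 707.0 25481.0
d0 expect 6.73 match 6.75 diff 0.02 sse 712.0 25649.0
d1 expect 7.08 match 7.2 diff 0.12 sse 1077.0 30872.0
d2 expect 7.95 match 8.0 diff 0.05 sse 1071.0 39830.0
d3 expect 8.82 match 8.65 diff -0.17 sse 1173.0 43872.0
all
b2 expect 3.95 match 3.65 diff -0.3 sse 24894.0 81237.0
b3 expect 4.51 match 4.95 diff 0.44 sse 24781.0 69498.0
b4 expect 5.07 match 5.2 diff 0.13 sse 24716.0 61285.0
b5 expect 5.62 match 5.95 diff 0.33 sse 20035.0 53842.0
b6 expect 6.18 match 6.3 diff 0.12 sse 21268.0 67354.0
b7 expect 6.74 match 7.6 diff 0.86 sse 27960.0 83244.0
c0 expect 6.73 match 7.6 diff 0.87 sse 28084.0 83274.0
d0 expect 6.73 match 7.6 diff 0.87 sse 28101.0 82661.0
d1 expect 7.08 match 7.65 diff 0.57 sse 29051.0 94740.0
d2 expect 7.95 match 8.05 diff 0.1 sse 24963.0 109789.0
d3 expect 8.82 match 8.7 diff -0.12 sse 22712.0 126122.0
```

>>> {"method": "apply_moves", "body": {"plan": [[[0,0,0],[1,0,0],20],[[0,0,0],[2,0,0],20],[[0,0,0],[3,0,0],20],[[0,0,0],[4,0,0],20],[[0,0,0],[5,0,0],20]]}}

```text
time: 20.3
tool_pos: [0.5789, -0.1595, 0.2941]
orientation: [-0.227, 0.67, 0.227, 0.67]
force: [0.8, -3.6, -0.2]
gripper_width: 0.0297
```

>>> {"method": "apply_moves", "body": {"plan": [[[0,0,0],[1,0,0],20],[[0,0,0],[2,0,0],20],[[0,0,0],[3,0,0],20],[[0,0,0],[4,0,0],20],[[0,0,0],[5,0,0],20]]}}

```text
time: 20.8
tool_pos: [0.5789, -0.1595, 0.2941]
orientation: [-0.077, 0.703, 0.076, 0.703]
force: [-1.1, -3.4, -0.2]
gripper_width: 0.0292
```

>>> {"method": "apply_moves", "body": {"plan": [[[0,0,0],[1,0,0],20],[[0,0,0],[2,0,0],20],[[0,0,0],[3,0,0],20],[[0,0,0],[4,0,0],20],[[0,0,0],[4.4,0,0],20]]}}

```text
time: 21.3
tool_pos: [0.5789, -0.1595, 0.2941]
orientation: [0.059, 0.705, -0.059, 0.705]
force: [0.4, -4.4, -0.0]
gripper_width: 0.029
```

>>> {"method": "apply_moves", "body": {"plan": [[[0,0,0],[0,0,0],20],[[0,0,0],[0,0,0],20],[[0,0,0],[0,0,0],20],[[0,0,0],[0,0,0],20]]}}

```text
time: 21.7
tool_pos: [0.5789, -0.1595, 0.2941]
orientation: [0.058, 0.705, -0.058, 0.705]
force: [-0.4, -4.3, -0.3]
gripper_width: 0.0294
```

```bash
python3 - <<'E'
from h import *
m=snap('d4'); rep(['d4'])
st(.294)
A=['a6','a7','a8','a9','b2','b3','b4']
ma=np.array([7.27,7.82,8.38,8.94,9.51,10.07,10.63])
S=np.array([np.load(f'snap_{t}.npz')['m'].mean(2) for t in A])
from scipy.interpolate import interp1d
grid=np.arange(7.3,10.6,.05); I=interp1d(ma,S,axis=0)(grid)
r0,r1,c0,c1=181,192,262,267
e=((I[:,r0:r1,c0:c1]-m.mean(2)[r0+1:r1+1,c0:c1])**2).sum((1,2));k=e.argmin();print("descent mm",grid[k]+5.56,e[k],e.max())
E
```

```text
d4 turn 116.0 mm 12.96 body 183.299 foot [ 97.1  97.8  97.7  96.6  96.6  96.8  96.1  96.7  95.5 107.5  89.2  57.4]
t 21.9 pos [ 0.5789 -0.1595  0.2941] q [ 1.000e-03  3.120e-01  3.200e-02  0.000e+00 -1.291e+00 -1.737e+00] yaw_y 80.52 w 29.1
F [ 0.55 -5.3  -0.02] T [-1.529  0.05   0.03 ] tau [ 2.8510e+00 -3.6152e+01  1.9558e+01  2.9140e+00 -2.8000e-02 -2.9000e-02] xdir [-2.e-04 -3.e-04 -1.e+00]
to go [0.003 0.012 0.009]
descent mm 15.45999999999999 1315.1215609941887 9427.864012855829
```

>>> {"method": "apply_moves", "body": {"plan": [[[0,0,0],[0,0,0],60],[[0,0,0],[0,0,0],60],[[0,0,0],[0,0,0],60],[[0,0,0],[0,0,0],60],[[0,0,0],[0,0,0],60]]}}

```text
time: 22.4
tool_pos: [0.5791, -0.159, 0.294]
orientation: [0.059, 0.705, -0.058, 0.705]
force: [0.1, 0.1, 0.3]
gripper_width: 0.0572
```

```bash
python3 -c "
from h import *
step('e0','d4')
st(.294)
"
```

```text
e0 turn 116.02 mm 12.96 body 183.299 foot [ 97.   97.7  97.7  97.   96.6  96.8  96.2  96.7  95.6 107.5  89.2  57.2]
tau6 -0.0 ftz -0.004 t 22.6
[[ 0  1  0  0  0  0  0  0  0  0  0  0 -1  0 -2 -1  1]
 [ 0  0  0  0  0  0  0  0  0  0  0  0  0  0  1  1  0]
 [ 0  0  0  1  0  0  0  0  0  0  0  0  1  0  0  0  0]
 [ 1  0  0  0  0  0  0  0  0  0  0  0  0  1  0 -1  0]
 [ 0 -1  0  0 -1  0  0 -1  0  0  0  0  0  0  0  0  1]
 [ 0  0  0  0  0  0  1  0  0  0  0 -1  0 -1  0  0  0]
 [-1  0  0 -1  0  1  0  0  0  0  0  0  0 -1  0  0  0]
 [-1  0  1  0 -1  1  0  0  0  1  0  0  0  0  0  0  0]
 [ 0  0  0  0  0  0  0  0  0 -1  1  1  0  0  0  0  0]
 [ 0  0  0  0  0 -1  0  0  0  0  0  0  1  0 -1  0  0]
 [ 1  0  1  1  0  0  0  0  0  0  0  0  0  0  0  0  0]
 [ 0 -1  0  0  0  1  0  1  0  0  0  0  1  0  1  0  0]
 [ 0  0  1  0  0  0  0  0  0  0  0  0  0  0  0  0 -1]
 [ 0  0  0  0 -1  0 -2  0  0  0  0 -1  0  0  1  0  1]
 [ 0  0  1  0  0  0  0 -1  0 -1  0  0  0  0  0 -1  1]
 [ 0  0  1  0  0  1 -1  0  0  0  0  0  0  0  0  0  0]]
t 22.6 pos [ 0.579  -0.1592  0.294 ] q [ 1.000e-03  3.120e-01  3.200e-02 -0.000e+00 -1.291e+00 -1.737e+00] yaw_y 80.5 w 59.25
F [ 0.25 -0.47 -0.7 ] T [-0.071 -0.004 -0.004] tau [ 2.5000e-02 -3.5899e+01  1.9295e+01  4.3050e+00 -8.2000e-02 -0.0000e+00] xdir [ 0.e+00  1.e-04 -1.e+00]
to go [0.002 0.003 0.007]
```

>>> {"method": "apply_moves", "body": {"plan": [[[-2,0,0],[0,0,0],60],[[-4,0,0],[0,0,0],60],[[-4,-3,0],[0,0,0],60],[[-4,-6,0],[0,0,0],60],[[-4,-8,0],[0,0,0],60]]}}

```text
time: 23.1
tool_pos: [0.554, -0.3083, 0.3947]
orientation: [0.058, 0.704, -0.058, 0.705]
force: [0.8, 0.6, -0.9]
gripper_width: 0.0602
```

```bash
python3 -c "
from h import *
st(.294)
b=cams.camera('top');crop(b,'pics/t5.png',290,390,125,225,6);a=cams.camera('side');crop(a,'pics/s5.png',215,315,140,240,6);cv2.imwrite('pics/t5full.png',b['color'])
"
```

```text
t 23.1 pos [ 0.554  -0.3083  0.3947] q [-0.253  0.346  0.323 -0.    -1.546 -1.482] yaw_y 80.59 w 60.18
F [ 0.75  0.56 -0.86] T [-0.047 -0.147  0.011] tau [  2.528 -41.795  19.381   4.531  -0.106  -0.539] xdir [ 1.4e-03 -1.0e-04 -1.0e+00]
to go [4.03  6.048 0.012]
```

View pics/t5full.png

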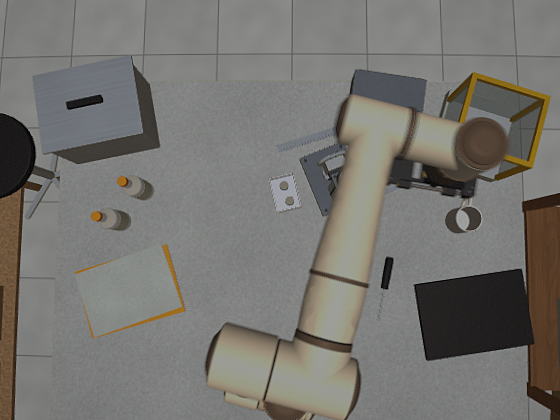

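View pics/s5.png

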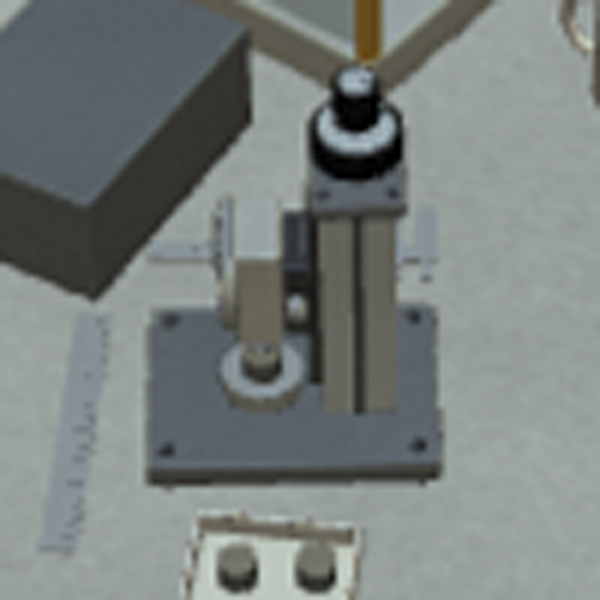

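```bash
python3 - <<'E'
from h import *
m=snap('e1',8)
np.set_printoptions(linewidth=200)
m0=np.load('side_mean0.npy')
print(m0.mean(2)[166:200,249:258].round(0).astype(int).tolist().__repr__().replace('],','],\n'))
print(m.mean(2)[166:202,249:258].round(0).astype(int).tolist().__repr__().replace('],','],\n'))
f=lambda m:cv2.resize(np.clip(m[164:204,244:264]*1.4,0,255).astype(np.uint8),None,fx=14,fy=14,interpolation=cv2.INTER_NEAREST)
cv2.imwrite('pics/strip.png',np.hstack([f(m0),f(m)]))
E
```

```text
[[47, 42, 81, 137, 156, 156, 155, 156, 158],
 [43, 83, 139, 155, 154, 154, 153, 154, 156],
 [63, 139, 157, 155, 152, 152, 153, 154, 153],
 [135, 158, 153, 145, 148, 154, 155, 158, 159],
 [150, 158, 141, 137, 125, 149, 153, 155, 157],
 [156, 158, 143, 139, 106, 146, 157, 157, 158],
 [158, 159, 148, 143, 103, 146, 158, 158, 158],
 [155, 157, 131, 138, 103, 147, 159, 158, 157],
 [155, 156, 126, 137, 102, 146, 158, 157, 158],
 [158, 159, 121, 137, 104, 146, 158, 157, 157],
 [155, 155, 121, 137, 105, 146, 157, 157, 157],
 [152, 152, 120, 135, 104, 146, 156, 156, 156],
 [154, 155, 118, 136, 103, 145, 156, 156, 156],
 [155, 156, 136, 141, 107, 145, 156, 157, 158],
 [133, 104, 143, 144, 119, 117, 121, 121, 121],
 [141, 83, 140, 143, 120, 95, 94, 95, 95],
 [145, 134, 146, 140, 122, 98, 92, 92, 92],
 [121, 123, 126, 133, 121, 97, 92, 93, 94],
 [147, 148, 112, 124, 117, 95, 93, 94, 94],
 [155, 156, 131, 121, 111, 94, 94, 95, 95],
 [153, 150, 132, 113, 119, 98, 95, 96, 96],
 [151, 151, 119, 100, 106, 89, 94, 96, 96],
 [151, 154, 128, 94, 93, 84, 95, 96, 96],
 [152, 156, 118, 85, 85, 83, 95, 97, 
[... 1329 characters left out ...]
93, 130, 154, 104, 92, 93, 94],
 [155, 154, 110, 129, 141, 100, 93, 94, 95],
 [152, 152, 139, 128, 132, 94, 92, 95, 95],
 [152, 155, 142, 123, 126, 90, 94, 97, 97],
 [154, 157, 121, 109, 114, 87, 95, 97, 97],
 [159, 163, 116, 98, 103, 84, 95, 97, 97],
 [120, 123, 94, 87, 93, 70, 93, 98, 98],
 [97, 97, 93, 83, 84, 74, 95, 98, 97],
 [94, 95, 82, 75, 76, 73, 95, 98, 97],
 [94, 94, 92, 69, 64, 69, 93, 97, 96],
 [95, 94, 95, 92, 91, 82, 95, 96, 96],
 [94, 93, 94, 96, 95, 77, 92, 96, 96],
 [95, 94, 94, 95, 93, 108, 113, 95, 103],
 [96, 95, 94, 92, 120, 140, 122, 94, 99],
 [96, 94, 93, 120, 139, 146, 99, 106, 105],
 [96, 94, 92, 135, 143, 146, 86, 74, 98],
 [96, 96, 103, 139, 143, 146, 84, 51, 61]]
```

View pics/strip.png

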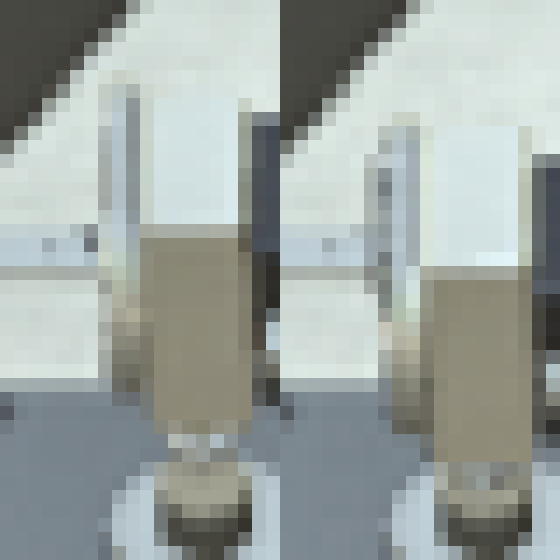

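```bash
python3 - <<'E'
from h import *
f=lambda m:cv2.resize(np.clip(m[164:204,246:260]*1.4,0,255).astype(np.uint8),None,fx=8,fy=14,interpolation=cv2.INTER_NEAREST)
L=lambda t:np.load(f'snap_{t}.npz')['m']
cv2.imwrite('pics/strip2.png',np.hstack([f(L(t)) for t in('a1','a9','b5','b7','d3','e0','e1')]))
for t in('a1','a5','a9','b5','b7','d1','d2','d3','d4','e0','e1'):
    g=L(t).mean(2); print(t,g[176:184,249:256].mean(0).round(0))
E
```

```text
a1 [147. 139. 127. 140. 114. 131. 136.]
a5 [146. 141. 129. 140. 113. 139. 142.]
a9 [146. 141. 119. 138. 116. 146. 145.]
b5 [147. 143. 119. 138. 121. 149. 148.]
b7 [147. 143. 102. 135. 124. 151. 152.]
d1 [147. 143.  99. 135. 123. 151. 153.]
d2 [147. 144.  96. 134. 124. 152. 153.]
d3 [148. 122. 101. 136. 124. 153. 154.]
d4 [148. 119. 102. 136. 126. 153. 154.]
e0 [148. 119. 103. 136. 126. 153. 154.]
e1 [148. 119. 102. 137. 126. 153. 154.]
```

View pics/strip2.png

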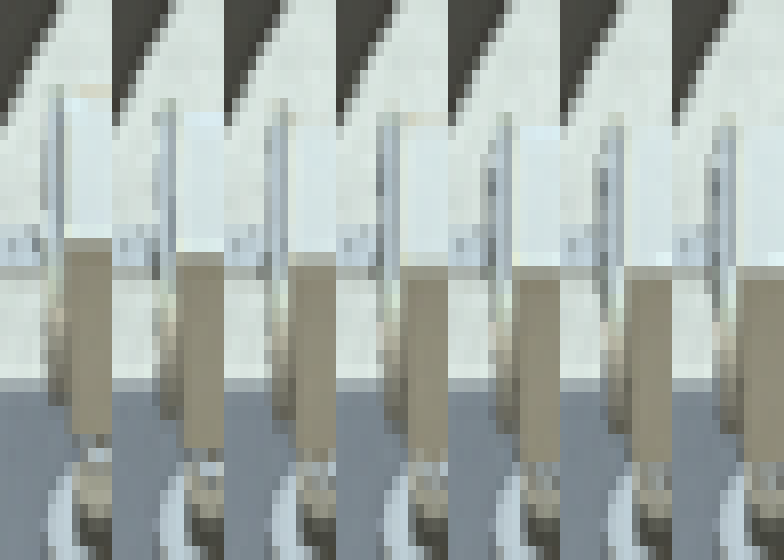

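```bash
python3 - <<'E'
from h import *
L=lambda t:np.load(f'snap_{t}.npz')['m'].mean(2)
T=['a1','a5','a9','b3','b5','b7','d1','d2','d3','d4','e1']
g0=np.load('side_mean0.npy').mean(2)
for c in(249,250,251,252):
    print("col",c); print("row   0   "+"  ".join(T))
    for r in range(168,198): print(r,int(g0[r,c]),[int(round(L(t)[r,c])) for t in T])
E
```

```text
col 249
row   0   a1  a5  a9  b3  b5  b7  d1  d2  d3  d4  e1
168 63 [65, 64, 64, 65, 65, 64, 65, 64, 65, 65, 65]
169 135 [137, 137, 137, 137, 137, 137, 137, 136, 136, 136, 136]
170 150 [152, 152, 152, 152, 152, 152, 152, 152, 152, 152, 152]
171 156 [159, 158, 158, 159, 159, 159, 159, 158, 159, 158, 158]
172 157 [161, 160, 160, 161, 160, 160, 160, 160, 160, 160, 160]
173 154 [157, 157, 156, 157, 158, 158, 157, 157, 157, 157, 156]
174 154 [157, 156, 156, 156, 157, 157, 157, 156, 157, 156, 157]
175 157 [160, 160, 160, 160, 160, 160, 160, 160, 161, 161, 161]
176 154 [157, 156, 156, 157, 157, 157, 157, 157, 158, 158, 158]
177 152 [155, 154, 154, 154, 154, 156, 155, 154, 157, 157, 157]
178 154 [157, 156, 156, 156, 156, 156, 157, 156, 158, 158, 158]
179 154 [156, 156, 156, 156, 157, 157, 157, 157, 158, 159, 158]
180 132 [135, 133, 133, 133, 134, 133, 133, 133, 134, 135, 135]
181 141 [143, 142, 142, 142, 142, 142, 142, 142, 143, 144, 144]
182 145 [148, 147, 148, 148, 148, 148, 148, 148, 149, 149, 149]
183 121 [123, 124, 124, 125, 124, 125, 124, 125, 125, 126, 125]
184 146 [149, 149, 148, 150
[... 5748 characters left out ...]
33, 133, 134, 134, 130, 130]
186 113 [119, 121, 123, 125, 126, 127, 127, 127, 129, 129, 129]
187 100 [107, 111, 115, 117, 117, 125, 125, 125, 127, 129, 128]
188 93 [100, 106, 110, 112, 114, 118, 118, 119, 121, 123, 123]
189 85 [88, 101, 105, 98, 101, 102, 103, 104, 106, 109, 109]
190 78 [91, 89, 91, 90, 99, 101, 101, 102, 104, 98, 98]
191 74 [79, 78, 81, 84, 86, 87, 86, 88, 88, 87, 87]
192 81 [72, 74, 74, 76, 79, 79, 80, 81, 81, 83, 83]
193 90 [91, 76, 72, 70, 72, 74, 74, 75, 74, 75, 75]
194 93 [94, 91, 91, 91, 83, 84, 84, 69, 77, 69, 69]
195 93 [96, 96, 96, 96, 94, 95, 94, 91, 93, 91, 92]
196 93 [96, 96, 95, 96, 96, 96, 96, 96, 97, 96, 96]
197 93 [95, 95, 95, 95, 96, 95, 96, 95, 96, 95, 95]
```

>>> {"method": "apply_moves", "body": {"plan": [[[0,0,0],[0,0,0],60],[[0,0,0],[0,0,0],60],[[0,0,0],[0,0,0],60],[[0,0,0],[0,0,0],60]]}}

```text
time: 24.0
tool_pos: [0.5543, -0.3072, 0.394]
orientation: [0.059, 0.705, -0.058, 0.705]
force: [-0.4, 0.7, 1.0]
gripper_width: 0.0602
```

```bash
python3 -c "
from h import *
s=manip.read_state();print(s['time'],s['force'],abs(s['joint_velocities']).max())
m=snap('e2',2);print(np.abs(m-np.load('snap_e0.npz')['m'])[165:208,245:270].max())
manip.close_job()
"
```

```text
24.0 [-0.37722594  0.68988655  0.99440057] 0.00229884308937857
3.25
the job is handed in; nothing more can be done
```

The job is handed in at about 24 s, with the puck loaded to an estimated 9.0 N. I could not see whether the needle is on the set hand. Both cameras view the dial from slightly behind its plane, so neither the needle nor the set hand was readable. I aimed for 9 N, the middle of the given 8 to 10 N range. If the set hand is below about 8.25 N or above about 9.75 N, the final needle check fails; below about 8 N the overshoot limit would also have been passed.

**What I did**
- **Large knob:** I turned it clockwise 110° in two grasps, 80° and then 30° (limit 1.5 rad, or 86°, each). Near the puck I went in 5° steps until contact showed.
- **Light touch:** The foot stopped moving in the side picture, and the wrist torque then fell by the 0.007 N m per step that the 2 N/mm spring predicts. That puts the touch at about 2.3 N. I paused there and released.
- **Small knob:** I turned it clockwise 3.35 rad in one grasp, which adds about 6.7 N. I then let go and moved the arm clear.

**Last checks**
- **Descent:** The gauge came down 15.5 mm by picture matching, against 15.6 mm from the knob angles. That puts the load at 8.7 to 9.0 N, so the fingers did not slip noticeably.
- **Disagreement:** One coarser edge tracker read about 0.5 mm less during the fine turning. I put that down to pixel quantisation.
- **After release:** The stand looked unchanged within image noise, the arm was at rest touching nothing, and the other items looked undisturbed in the final pictures. I did not measure them.

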